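# Rack the inverter covers and set the core up for burn-in

## Robot

A 6-joint arm with a two-finger parallel gripper is mounted at the origin on the work surface. World frame = base frame: x ahead of the robot, y to its left, z up, the work surface at z = 0. Lengths are in m, angles in degrees, forces in N, time in s.
With the tool pointing down it reaches from about 0.4 to 0.825 m from the base axis. Payload 7 kg.
Tool frame: the origin (TCP) lies on the centre line of the jaws, within the pads' length; the fingertips stand 22 mm ahead of it and the grasp point (between the pads) lies 3 mm ahead of it; z points along the fingers, y is the line along which they close (so a half turn about z gives the same grasp; the last joint's range is limited). The gripper opens to 88 mm and grips with 3 to 60 N. Pads are 19 mm wide; open, the fingers measure 130 mm over their backs; the gripper's body (78 mm by 193 mm) begins 47 mm behind the grasp point.
Start: joints at [90.132, 20.546, 0.682, 0, -70.136, -16.507], TCP at [0.19, 0.648, 0.249] pointing down, gripper open.
Joint ranges: [-176.03, 176.03], [-82.01, 121.73], [-58.28, 71.71], [-173.87, 95.51], [-174.79, -0.11], [-173.66, 173.66]. Speed limits (degrees/s): [136.94, 136.94, 172.46, 180, 180, 180].

## Interface

Orientations are given as [roll, pitch, yaw] about the fixed x, y, z axes, in that order (R = Rz(yaw) Ry(pitch) Rx(roll)).
In Python, from plant import get_state, cams, r gives the robot as it stands.
- The arm moves only by the tool apply_moves, never from a script. Its argument "targets" is a list of rows, each an object with "dp": the shift along the world's x, y, z in m, a list of three; "yaw": the turn about the world's z in degrees. In form: [{"dp": [x, y, z], "yaw": yaw}, ...]. A call has 1 to 20 rows; each row is the pose to reach, as a shift and turn from the pose commanded when the call began; what a row does not reach only later rows make up. A row lasts 1/12 s, in which the tool goes at most 41.7 mm and 7.16 degrees, less where a joint would pass 70% of its speed; a pose out of reach is approached as far as the arm can. A call with a gripper value outside its range is refused whole. "grip" is the gripper command: -1 is fully open, 1 is shut, values between are in proportion, set as the call begins (left out, the last holds). The fingers move at their own pace and stop on an object; "squeeze" is the grip in N (left out, the last holds). Time passes only in rows, so rows that repeat a pose let the fingers close. It gives the time, the measured TCP pose, the force, the opening and the grip force at its end, in the units of the state.
- get_state(): the state, without advancing time (a new reading comes with each control period).
- cams.capture(name): name is "scene" or "top" or "wrist"; returns a dict with "image" (384x512x3 uint8, red, green, blue), "range_z" (384x512 float32, m along the optical axis (not along the pixel's ray), 0 where there is no reading), "fx", "fy", "cx", "cy" (pixels), "k1" (the pictures are not rectified: a ray, as slopes to the right and down, at radius r is drawn at 1 + k1 r^2 times it, then the intrinsics apply), "R" (3x3) and "t" (3): a world point X has camera coordinates R X + t; the wrist camera has in their place "T_tool_cam" (4x4, takes a point from camera to tool coordinates, whose origin is the TCP and whose axes are the flange's). Camera axes: x right, y down, z forward; pixel columns grow to the right and rows downward; lengths in m; the calibration is good to about 2 mm. A picture is of the moment at which its call begins: read the wrist's pose just before it.
- r.close_job(): hands the job in; it is judged then, once.
The state is a dict: "time_s": time; "joints": joint angles; "qd": joint speeds; "joint_torque": joint torques, N m; "tcp_pos": TCP position; "eef_rot": TCP orientation; "contact_force": force on the tool from outside, world axes, zero at the start; "moment": the same for the moment, N m; "gripper_width": finger opening in m; "gripper_force": force on a finger pad.
Only numpy, scipy, OpenCV 4.12 (cv2) and the standard library are available. Lean on these libraries where they do the work, as an engineer would, in place of code of your own. Each camera call takes 0.05 s, during which the arm holds its last target. There are 200 camera calls.

## Task

Get the stripped inverter ready for its open-air burn-in: push every loose end cover fully home, one to a slot, in the spring clips of the rack. On the middle of the oblong rubber mat build an airy crib of the four wooden slats: two running the long way of the mat, 5 to 6 cm of air between them, and the other two crosswise on top, spaced alike; then set the core upright on the middle of the crib, the long way of the mat, so that it bridges both upper slats. Leave the meter and the mug where they are.

Things in the scene. Friction and masses are not known exactly. Their poses are not given: they have to be found in the camera images.
- rack: grey plastic dunnage rack, fixed, base 270 x 95 x 12 mm, origin at the centre of its underside. Three upright slots in a row along its x axis, 80 mm apart, each with guides 10 mm apart (flared mouths end 74 mm above the table) 28 to 40 mm to either side of the slot's middle, so a cover's flanges pass outside them, facing either way, and fingers between them; in the middle two sprung steel rollers
- slot1 (a point): slot 1: middle of its floor, 12 mm above the table, where the middle of a cover's lower edge rests when home; rack axes: x across the slot (plate thickness), y along it (plate width), z up. The cover catches on the rollers about 26 mm above home and must be pushed down all the way with some 5 to 20 N; the rollers then hold it
- slot2 (a point): slot 2: middle of its floor, 12 mm above the table, where the middle of a cover's lower edge rests when home; rack axes: x across the slot (plate thickness), y along it (plate width), z up. The cover catches on the rollers about 26 mm above home and must be pushed down all the way with some 5 to 20 N; the rollers then hold it
- slot3 (a point): slot 3: middle of its floor, 12 mm above the table, where the middle of a cover's lower edge rests when home; rack axes: x across the slot (plate thickness), y along it (plate width), z up. The cover catches on the rollers about 26 mm above home and must be pushed down all the way with some 5 to 20 N; the rollers then hold it
- cover1_mid (a point): aluminium end cover, 0.25 kg, standing on its lower edge on a cardboard sheet 2 mm thick (not present in every run): plate 8 mm thick (x), 110 mm wide (y), 80 mm tall (z), two black fan discs on one face; at both ends of the width a flange 6 mm thick, 45 mm high reaches 33 mm from the plate's middle to +x. Point: middle of the plate, 40 mm up. Take it by the plate's top edge
- cover2_mid (a point): aluminium end cover, 0.25 kg, standing on its lower edge on a cardboard sheet 2 mm thick (not present in every run): plate 8 mm thick (x), 110 mm wide (y), 80 mm tall (z), two black fan discs on one face; at both ends of the width a flange 6 mm thick, 45 mm high reaches 33 mm from the plate's middle to +x. Point: middle of the plate, 40 mm up. Take it by the plate's top edge
- cover3_mid (a point): aluminium end cover, 0.25 kg, standing on its lower edge on a cardboard sheet 2 mm thick (not present in every run): plate 8 mm thick (x), 110 mm wide (y), 80 mm tall (z), two black fan discs on one face; at both ends of the width a flange 6 mm thick, 45 mm high reaches 33 mm from the plate's middle to +x. Point: middle of the plate, 40 mm up. Take it by the plate's top edge
- slat1_mid (a point): wooden slat, 120 mm long (its x axis), square section 20 x 20 mm, 35 g, starts lying on a cardboard sheet 2 mm thick, two by two, the centre lines of neighbours side by side 80 mm or more apart. Point: its centre
- slat2_mid (a point): wooden slat, 120 mm long (its x axis), square section 20 x 20 mm, 35 g, starts lying on a cardboard sheet 2 mm thick, two by two, the centre lines of neighbours side by side 80 mm or more apart. Point: its centre
- slat3_mid (a point): wooden slat, 120 mm long (its x axis), square section 20 x 20 mm, 35 g, starts lying on a cardboard sheet 2 mm thick, two by two, the centre lines of neighbours side by side 80 mm or more apart. Point: its centre
- slat4_mid (a point): wooden slat, 120 mm long (its x axis), square section 20 x 20 mm, 35 g, starts lying on a cardboard sheet 2 mm thick, two by two, the centre lines of neighbours side by side 80 mm or more apart. Point: its centre
- pad_top (a point): black rubber burn-in mat, fixed, 130 mm (x) x 170 mm (y, the long way), 4 mm thick; point: centre of its top face; x and y axes along its edges, z up
- core_mid (a point): finned dark steel-grey inverter core (the stripped inverter), block 120 mm long (its x axis) x 60 mm wide (y) x 45 mm tall (z), about 0.6 kg, starts on the table beside the mat. Point: its centre, half-way up
- meter: bystander: yellow multimeter 160 x 80 x 35 mm lying on the table, origin at the centre of its underside
- mug: bystander: white mug, 80 mm across, 90 mm tall, origin at the centre of its underside
Things that resemble listed ones, but are neither listed nor needed, are in the scene too. What is shaped like the part that bears slat1_mid but white is not meant.

How it is judged (in metres and radians):
On the way, in this order (a step that is already met when the one before it is completed fails the run):
1. the four slats stand on the mat as a crib, two and two crosswise (((angle between the x axis of slat1_mid and the y axis of pad_top, either way round below 0.2 rad and y of slat1_mid in the frame of pad_top between -0.015 and 0.015 m and z of slat1_mid in the frame of pad_top between 0.006 and 0.014 m and horizontal distance between slat1_mid and pad_top between 0.027 and 0.046 m) or (angle between the x axis of slat1_mid and the x axis of pad_top, either way round below 0.2 rad and x of slat1_mid in the frame of pad_top between -0.015 and 0.015 m and z of slat1_mid in the frame of pad_top between 0.026 and 0.034 m and horizontal distance between slat1_mid and pad_top between 0.027 and 0.046 m)) and ((angle between the x axis of slat2_mid and the y axis of pad_top, either way round below 0.2 rad and y of slat2_mid in the frame of pad_top between -0.015 and 0.015 m and z of slat2_mid in the frame of pad_top between 0.006 and 0.014 m and horizontal distance between slat2_mid and pad_top between 0.027 and 0.046 m) or (angle between the x axis of slat2_mid and the x axis of pad_top, either way round below 0.2 rad and x of slat2_mid in the frame of pad_top between -0.015 and 0.015 m and z of slat2_mid in the frame of pad_top between 0.026 and 0.034 m and horizontal distance between slat2_mid and pad_top between 0.027 and 0.046 m)) and ((angle between the x axis of slat3_mid and the y axis of pad_top, either way round below 0.2 rad and y of slat3_mid in the frame of pad_top between -0.015 and 0.015 m and z of slat3_mid in the frame of pad_top between 0.006 and 0.014 m and horizontal distance between slat3_mid and pad_top between 0.027 and 0.046 m) or (angle between the x axis of slat3_mid and the x axis of pad_top, either way round below 0.2 rad and x of slat3_mid in the frame of pad_top between -0.015 and 0.015 m and z of slat3_mid in the frame of pad_top between 0.026 and 0.034 m and horizontal distance between slat3_mid and pad_top between 0.027 and 0.046 m)) and ((angle between the x axis of slat4_mid and the y axis of pad_top, either way round below 0.2 rad and y of slat4_mid in the frame of pad_top between -0.015 and 0.015 m and z of slat4_mid in the frame of pad_top between 0.006 and 0.014 m and horizontal distance between slat4_mid and pad_top between 0.027 and 0.046 m) or (angle between the x axis of slat4_mid and the x axis of pad_top, either way round below 0.2 rad and x of slat4_mid in the frame of pad_top between -0.015 and 0.015 m and z of slat4_mid in the frame of pad_top between 0.026 and 0.034 m and horizontal distance between slat4_mid and pad_top between 0.027 and 0.046 m))), for 0.3 s.
2. the core lies across the upper slats (z of core_mid in the frame of pad_top between 0.0585 and 0.0665 m and horizontal distance between core_mid and pad_top below 0.025 m and angle between core_mid's own z axis and vertical below 0.1 rad and angle between the x axis of core_mid and the y axis of pad_top, either way round below 0.25 rad), for 0.3 s.
At the end, for the whole second after the job is handed in: Covers in slots: within 3.5 mm of the floor, 6 mm across, 20 mm along. Slats: two along the mat, two crosswise on them: square to 0.2 rad, centred lengthwise to 15 mm, centres 27-46 mm from the mat's middle. Core on top, upright, centred to 25 mm, along the mat to 0.25 rad. All at rest (all of step 1 and all of step 2 and ((x of cover1_mid in the frame of slot1 between -0.006 and 0.006 m and y of cover1_mid in the frame of slot1 between -0.02 and 0.02 m and z of cover1_mid in the frame of slot1 between 0.036 and 0.0435 m and angle between cover1_mid's own z axis and vertical below 0.12 rad) or (x of cover1_mid in the frame of slot2 between -0.006 and 0.006 m and y of cover1_mid in the frame of slot2 between -0.02 and 0.02 m and z of cover1_mid in the frame of slot2 between 0.036 and 0.0435 m and angle between cover1_mid's own z axis and vertical below 0.12 rad) or (x of cover1_mid in the frame of slot3 between -0.006 and 0.006 m and y of cover1_mid in the frame of slot3 between -0.02 and 0.02 m and z of cover1_mid in the frame of slot3 between 0.036 and 0.0435 m and angle between cover1_mid's own z axis and vertical below 0.12 rad)) and ((x of cover2_mid in the frame of slot1 between -0.006 and 0.006 m and y of cover2_mid in the frame of slot1 between -0.02 and 0.02 m and z of cover2_mid in the frame of slot1 between 0.036 and 0.0435 m and angle between cover2_mid's own z axis and vertical below 0.12 rad) or (x of cover2_mid in the frame of slot2 between -0.006 and 0.006 m and y of cover2_mid in the frame of slot2 between -0.02 and 0.02 m and z of cover2_mid in the frame of slot2 between 0.036 and 0.0435 m and angle between cover2_mid's own z axis and vertical below 0.12 rad) or (x of cover2_mid in the frame of slot3 between -0.006 and 0.006 m and y of cover2_mid in the frame of slot3 between -0.02 and 0.02 m and z of cover2_mid in the frame of slot3 between 0.036 and 0.0435 m and angle between cover2_mid's own z axis and vertical below 0.12 rad)) and ((x of cover3_mid in the frame of slot1 between -0.006 and 0.006 m and y of cover3_mid in the frame of slot1 between -0.02 and 0.02 m and z of cover3_mid in the frame of slot1 between 0.036 and 0.0435 m and angle between cover3_mid's own z axis and vertical below 0.12 rad) or (x of cover3_mid in the frame of slot2 between -0.006 and 0.006 m and y of cover3_mid in the frame of slot2 between -0.02 and 0.02 m and z of cover3_mid in the frame of slot2 between 0.036 and 0.0435 m and angle between cover3_mid's own z axis and vertical below 0.12 rad) or (x of cover3_mid in the frame of slot3 between -0.006 and 0.006 m and y of cover3_mid in the frame of slot3 between -0.02 and 0.02 m and z of cover3_mid in the frame of slot3 between 0.036 and 0.0435 m and angle between cover3_mid's own z axis and vertical below 0.12 rad)) and linear speed of each of slat1, slat2, slat3, slat4, core, cover1, cover2, cover3 below 0.02 m/s); the robot touches nothing.
It fails at once if the meter is moved by more than 3 cm (distance of meter from where it was at the start of the episode above 0.03 m).
It fails at once if the mug is moved by more than 3 cm (distance of mug from where it was at the start of the episode above 0.03 m).
Of cover1, cover2, cover3 only 2 to 3 are there at a start; the rules pass over those that are not, and their reading is None.
At some moment in a run one of slat1, slat2, slat3, slat4, core may be knocked a few centimetres aside while the robot is not near it.
It also fails if it takes over 210 s, if anything falls off the work surface, if the arm or the gripper's body presses on something with over 40 N, if the wrist force passes 120 N, or if a joint passes its speed limit or range.

## Working session

There is one attempt and no reset: what is moved stays moved. The work goes in short steps, Python scripts to look and compute and a tool call to move; the robot and the scene stay as the last step left them, time stands still between calls to the robot, and variables do not carry over. Pictures are saved under pics/ and viewed, at most 14 in all, crops included, and the job is handed in when it is done.

Besides the shell and the picture viewer there is one more tool, called after "Emit:" as name(argument=value, ...) on one line, values as JSON. apply_moves: Moves the arm, as the interface text tells. Its arguments: {"type":"object","properties":{"targets":{"type":"array","items":{"type":"object","properties":{"dp":{"type":"array","items":{"type":"number"}},"yaw":{"type":"number"}}}},"grip":{"type":"number"},"squeeze":{"type":"number"}},"required":["targets"]}

```bash
ls; mkdir -p pics; cat > h.py <<'E'
import numpy as np, cv2, json
from plant import get_state, cams, r
from scipy.spatial.transform import Rotation as Ro
def cap(n):
    s=get_state(); c=cams.capture(n)
    if n=='wrist':
        T=np.eye(4); T[:3,:3]=Ro.from_euler('xyz',s['eef_rot'],degrees=True).as_matrix(); T[:3,3]=s['tcp_pos']
        W=T@np.array(c['T_tool_cam'])
        c['R']=W[:3,:3].T; c['t']=-W[:3,:3].T@W[:3,3]
    c['R']=np.array(c['R']);c['t']=np.array(c['t'])
    return c
def slopes(c,uv):
    uv=np.atleast_2d(np.array(uv,float)); d=np.stack([(uv[:,0]-c['cx'])/c['fx'],(uv[:,1]-c['cy'])/c['fy']],1)
    x=d.copy()
    for _ in range(10): x=d/(1+c['k1']*(x**2).sum(1,keepdims=True))
    return x
def plane(c,uv,z):
    x=slopes(c,uv); d=np.c_[x,np.ones(len(x))]@c['R']; o=-c['R'].T@c['t']
    return o+d*((z-o[2])/d[:,2])[:,None]
def cloud(c):
    h,w=c['range_z'].shape; vv,uu=np.mgrid[:h,:w]
    x=slopes(c,np.c_[uu.ravel(),vv.ravel()]); Z=c['range_z'].ravel()
    P=(np.c_[x,np.ones(len(x))]*Z[:,None]-c['t'])@c['R']
    P[Z==0]=np.nan
    return P.reshape(h,w,3)
def save(c,f,s=1.5):
    im=c['image'][:,:,::-1]; cv2.imwrite('pics/'+f,cv2.resize(im,None,fx=s,fy=s,interpolation=cv2.INTER_CUBIC))
E
python3 - <<'E'
from h import *
print(get_state())
for n in ['scene','top']:
    c=cap(n); save(c,n+'0.png'); print(n,-c['R'].T@c['t'],c['R'].round(2).tolist(),c['fx'],c['k1'])
    P=cloud(c); np.savez(n+'0.npz',P=P,im=c['image'])
E
```

```text
pics
{'time_s': 0.0, 'joints': array([ 9.01326926e+01,  2.05906597e+01,  6.34015614e-01, -1.95080681e-02,
       -7.01346325e+01, -1.65080857e+01]), 'qd': array([ 0.06148242, -0.00594479,  0.14384826,  0.06870658,  0.00686717,
       -0.13166293]), 'joint_torque': array([ 8.34954608e-05, -5.82722247e+01,  2.93058103e+01,  6.99725792e+00,
        6.95596682e-03, -1.44915562e-04]), 'tcp_pos': array([0.19018765, 0.6471902 , 0.24763516]), 'eef_rot': array([ 1.79907275e+02, -8.35578676e-03, -1.63820300e+01]), 'contact_force': array([-0.98521047,  0.00925932, -0.50686299]), 'moment': array([-0.03771265, -0.04945681,  0.01979304]), 'gripper_force': 0.0, 'gripper_width': 0.08776616331245995}
scene [ 1.12076973 -0.23542586  1.1138489 ] [[0.39, 0.92, 0.0], [0.8, -0.33, -0.51], [-0.46, 0.2, -0.86]] 353.8787442251314 -0.025767140829871645
top [0.49248087 0.0117727  1.26387914] [[-0.02, -1.0, 0.01], [-1.0, 0.02, -0.03], [0.03, -0.01, -1.0]] 415.7854233813314 0.039792189463513886
```

View pics/scene0.png

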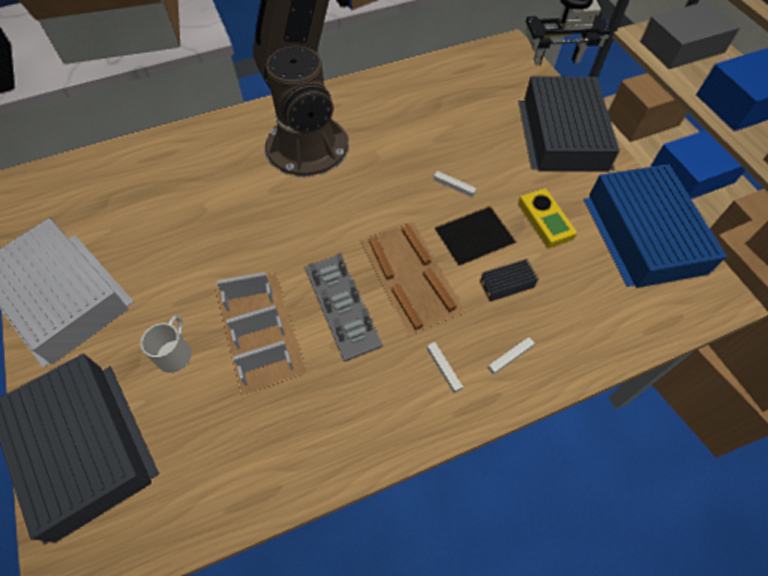

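View pics/top0.png

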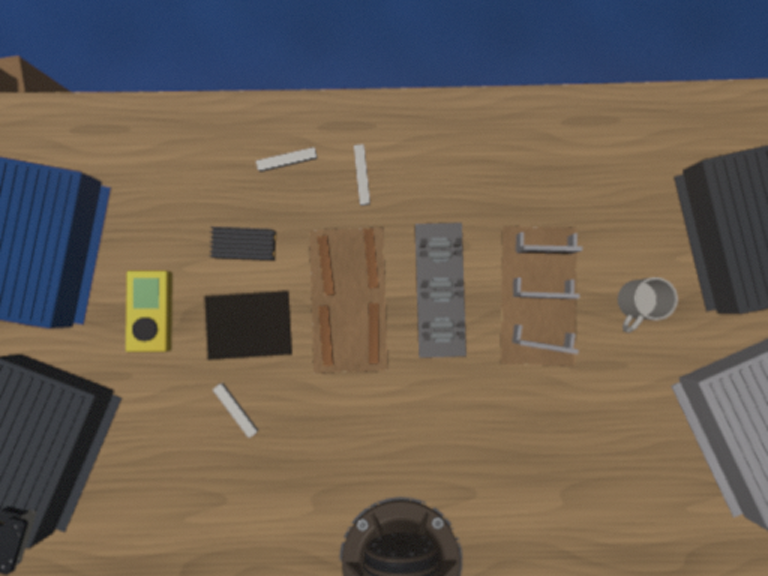

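The scene view shows the rack, three covers on a card to its right, four brown slats on a card to its left, the mat, and the core just beyond the mat. In the top view (scaled by 1.5) the mat is at (248,325), the core at (243,243), the slats at about (326,265), (371,258), (326,335) and (374,335), the rack at (440,290), and the cover plates at (549,247), (546,295) and (546,345). Next I'll measure these.

```bash
cat >> h.py <<'E'
def rects(c,mask,z,amin,roi=None,amax=1e9):
    m=mask.astype(np.uint8)
    if roi is not None:
        q=np.zeros_like(m); u0,v0,u1,v1=roi; q[v0:v1,u0:u1]=1; m=m*q
    out=[]
    for k in cv2.findContours(m,cv2.RETR_EXTERNAL,cv2.CHAIN_APPROX_NONE)[0]:
        if not amin<=cv2.contourArea(k)<=amax: continue
        p=plane(c,k[:,0,:],z)[:,:2]
        (cx,cy),(a,b),th=cv2.minAreaRect((p*1000).astype(np.float32))
        if a<b: a,b=b,a; th+=90
        th=(th+90)%180-90
        M=cv2.moments(k); ce=plane(c,[[M['m10']/M['m00'],M['m01']/M['m00']]],z)[0]
        out.append(dict(c=np.round(ce[:2],4).tolist(),rc=[round(cx/1e3,4),round(cy/1e3,4)],L=round(a,1),W=round(b,1),ang=round(th,1),uv=[int(M['m10']/M['m00']),int(M['m01']/M['m00'])]))
    return out
def slatmask(im):
    h=cv2.cvtColor(im,cv2.COLOR_RGB2HSV); return (h[...,0]<13)&(h[...,1]>135)&(h[...,2]>70)
E
python3 - <<'E'
from h import *
c=cap('top'); im=c['image']; h=cv2.cvtColor(im,cv2.COLOR_RGB2HSV); P=cloud(c)
for n,(u,v) in dict(slat=(217,175),slat2=(249,222),card=(232,170),mat=(165,217),core=(160,162),rack=(280,210),tbl=(300,300),plate=(364,197),plate2=(365,232)).items(): print(n,im[v,u],h[v,u],P[v,u].round(4))
for s in rects(c,slatmask(im),0.022,30,(195,130,270,260)): print('slat',s)
g=im.max(2)
for s in rects(c,g<45,0.004,500,(125,185,205,250)): print('mat',s)
for s in rects(c,(P[...,2]>0.03),0.045,100,(125,140,205,185)): print('core',s)
for s in rects(c,(h[...,1]<60)&(P[...,2]<.03)|(h[...,1]<60),0.012,1000,(268,135,320,250)): print('rack',s)
for s in rects(c,(h[...,1]<70),0.082,30,(325,140,395,250)): print('cov',s)
for i,b in enumerate([(330,150,395,172),(330,180,395,204),(330,212,395,240)]):
    m=np.zeros(P.shape[:2],bool); m[b[1]:b[3],b[0]:b[2]]=1; m&=P[...,2]>0.06
    q=P[m]; print(i,len(q),q.mean(0).round(4),np.ptp(q,0).round(3), np.percentile(q[:,2],90))
E
```

```text
slat [120  85  57] [ 13 134 120] [0.5904 0.137  0.0165]
slat2 [120  84  54] [ 14 140 120] [0.4478 0.0436 0.0225]
card [123  95  70] [ 14 110 123] [ 0.6063  0.0929 -0.0021]
mat [39 34 30] [13 59 39] [0.4676 0.2968 0.0044]
core [60 59 61] [135   8  61] [0.6303 0.3016 0.0386]
rack [100  98  98] [  0   5 100] [ 0.4815 -0.0501  0.0124]
tbl [133 109  80] [ 16 102 133] [ 0.2101 -0.1046  0.0012]
plate [129 127 128] [165   4 129] [ 0.5142 -0.2869  0.078 ]
plate2 [128 119 114] [ 11  28 128] [ 0.4149 -0.2862  0.0802]
mat {'c': [0.4693, 0.2965], 'rc': [0.4692, 0.2961], 'L': 162.0, 'W': 120.6, 'ang': -87.5, 'uv': [165, 216]}
core {'c': [0.6308, 0.2979], 'rc': [0.6311, 0.2985], 'L': 119.6, 'W': 61.7, 'ang': 88.9, 'uv': [160, 161]}
rack {'c': [0.5316, -0.0909], 'rc': [0.5326, -0.0909], 'L': 268.4, 'W': 94.3, 'ang': 0.5, 'uv': [293, 193]}
cov {'c': [0.4265, -0.2837], 'rc': [0.4324, -0.2824], 'L': 126.7, 'W': 38.6, 'ang': 79.4, 'uv': [364, 227]}
cov {'c': [0.523, -0.2852], 'rc': [0.5282, -0.2862], 'L': 125.2, 'W': 37.2, 'ang': 87.2, 'uv': [363, 193]}
cov {'c': [0.6092, -0.2922], 'rc': [0.6151, -0.2943], 'L': 124.8, 'W': 37.1, 'ang': 88.8, 'uv': [365, 163]}
0 148 [ 0.6047 -0.3018  0.0781] [0.013 0.111 0.025] 0.08353375561174269
1 127 [ 0.516  -0.2939  0.0791] [0.014 0.113 0.023] 0.08319046086406309
2 122 [ 0.419  -0.2856  0.0799] [0.027 0.111 0.028] 0.08407726675837301
```

```bash
cat >> h.py <<'E'
def slats(c,roi=(140,120,275,260),z=0.022):
    h=cv2.cvtColor(c['image'],cv2.COLOR_RGB2HSV).astype(int)
    m=((h[...,1]>126)&(h[...,0]<17)&(h[...,2]>50)).astype(np.uint8)
    m=cv2.morphologyEx(m,cv2.MORPH_CLOSE,np.ones((3,3)))
    return rects(c,m,z,80,roi,900)
E
python3 - <<'E'
from h import *
c=cap('top'); 
for s in slats(c): print(s)
P=cloud(c)
for s in slats(c):
    u,v=s['uv']; q=P[v-25:v+25,u-9:u+9]; q=q[q[...,2]>0.014]; a=np.arctan2(*np.linalg.svd((q-q.mean(0))[:,:2])[2][0][::-1]); print(q.mean(0).round(4),len(q),np.degrees(a))
E
```

```text
{'c': [0.4453, 0.1397], 'rc': [0.4455, 0.1396], 'L': 117.4, 'W': 18.3, 'ang': 4.3, 'uv': [216, 223]}
{'c': [0.4482, 0.0451], 'rc': [0.4494, 0.0451], 'L': 116.0, 'W': 14.9, 'ang': -1.1, 'uv': [248, 221]}
{'c': [0.5843, 0.1369], 'rc': [0.5854, 0.1366], 'L': 117.0, 'W': 18.4, 'ang': 5.9, 'uv': [216, 176]}
{'c': [0.5968, 0.0468], 'rc': [0.5975, 0.0469], 'L': 115.1, 'W': 17.3, 'ang': 4.0, 'uv': [246, 172]}
[0.4453 0.1403 0.0209] 273 -175.90650843670613
[0.4513 0.0445 0.0208] 253 177.9085595242123
[0.5854 0.1376 0.0207] 273 -173.60644011281119
[0.5992 0.0474 0.0207] 267 -175.57616811683786
```

Emit:
apply_moves(targets=[{"dp": [0.395,-0.51,-0.12],"yaw": 22.5},{"dp": [0.395,-0.51,-0.12],"yaw": 22.5},{"dp": [0.395,-0.51,-0.12],"yaw": 22.5},{"dp": [0.395,-0.51,-0.12],"yaw": 22.5},{"dp": [0.395,-0.51,-0.12],"yaw": 22.5},{"dp": [0.395,-0.51,-0.12],"yaw": 22.5},{"dp": [0.395,-0.51,-0.12],"yaw": 22.5},{"dp": [0.395,-0.51,-0.12],"yaw": 22.5},{"dp": [0.395,-0.51,-0.12],"yaw": 22.5},{"dp": [0.395,-0.51,-0.12],"yaw": 22.5},{"dp": [0.395,-0.51,-0.12],"yaw": 22.5},{"dp": [0.395,-0.51,-0.12],"yaw": 22.5},{"dp": [0.395,-0.51,-0.12],"yaw": 22.5},{"dp": [0.395,-0.51,-0.12],"yaw": 22.5},{"dp": [0.395,-0.51,-0.12],"yaw": 22.5},{"dp": [0.395,-0.51,-0.12],"yaw": 22.5},{"dp": [0.395,-0.51,-0.12],"yaw": 22.5},{"dp": [0.395,-0.51,-0.12],"yaw": 22.5},{"dp": [0.395,-0.51,-0.12],"yaw": 22.5},{"dp": [0.395,-0.51,-0.12],"yaw": 22.5}], grip=0, squeeze=25)

```text
time_s: 1.87
tcp_pos: [0.585, 0.1383, 0.1288]
eef_rot: [-180.0, -0.0, 6.2]
contact_force: [-0.6, 0.2, 0.2]
gripper_width: 0.044
gripper_force: 0.0
```

```bash
python3 - <<'E'
from h import *
s=get_state(); print(s['time_s'],s['tcp_pos'],s['eef_rot'],s['joints'],s['contact_force'],s['gripper_width'])
c=cap('wrist'); save(c,'w1.png'); 
c=cap('top'); print(slats(c))
E
```

```text
1.8667 [0.58498021 0.13832005 0.12882494] [-1.79990274e+02 -1.60003107e-02  6.17513050e+00] [ 3.19093093e+01  1.95038108e+01 -1.78073054e+01 -2.28090387e-03
 -5.26702476e+01  6.42672054e+01] [-0.62450995  0.17558042  0.24897111] 0.04403376082629187
[{'c': [0.4454, 0.1398], 'rc': [0.4455, 0.1399], 'L': 117.3, 'W': 18.4, 'ang': 4.1, 'uv': [216, 223]}, {'c': [0.4481, 0.0451], 'rc': [0.4494, 0.0451], 'L': 116.0, 'W': 14.9, 'ang': -1.1, 'uv': [248, 221]}, {'c': [0.5848, 0.0429], 'rc': [0.5972, 0.0421], 'L': 114.0, 'W': 14.9, 'ang': -1.1, 'uv': [248, 176]}]
```

View pics/w1.png

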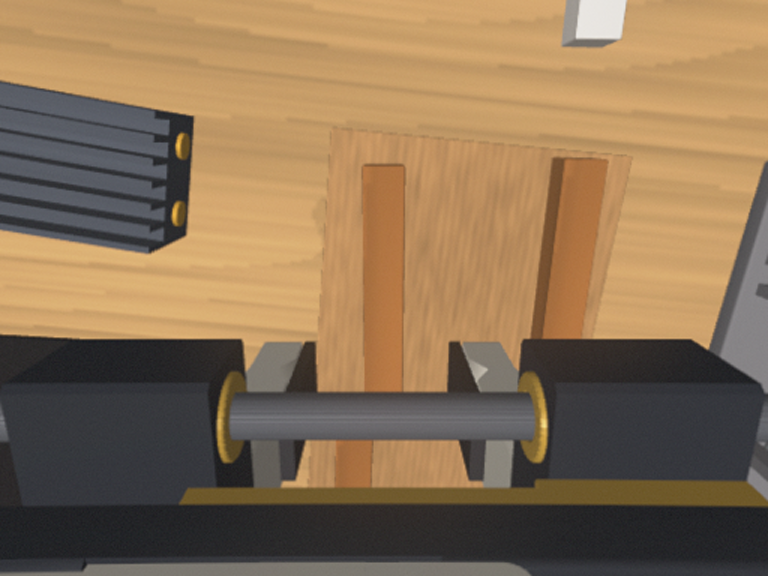

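Emit:
apply_moves(targets=[{"dp": [0,-0.001,-0.04],"yaw": 0},{"dp": [0,-0.001,-0.08],"yaw": 0},{"dp": [0,-0.001,-0.102],"yaw": 0},{"dp": [0,-0.001,-0.102],"yaw": 0},{"dp": [0,-0.001,-0.102],"yaw": 0}])

```text
time_s: 2.38
tcp_pos: [0.5848, 0.1377, 0.0264]
eef_rot: [180.0, 0.0, 6.3]
contact_force: [0.1, -0.1, 0.5]
gripper_width: 0.0441
gripper_force: 0.0
```

Emit:
apply_moves(targets=[{"dp": [0,0,0],"yaw": 0},{"dp": [0,0,0],"yaw": 0},{"dp": [0,0,0],"yaw": 0},{"dp": [0,0,0],"yaw": 0},{"dp": [0,0,0],"yaw": 0},{"dp": [0,0,0],"yaw": 0},{"dp": [0,0,0.04],"yaw": 0},{"dp": [0,0,0.08],"yaw": 0}], grip=1)

```text
time_s: 3.05
tcp_pos: [0.5835, 0.1355, 0.1049]
eef_rot: [179.9, 0.4, 6.1]
contact_force: [1.4, 1.4, -0.5]
gripper_width: 0.0198
gripper_force: 25.0
```

Emit:
apply_moves(targets=[{"dp": [-0.01,0.02,0],"yaw": 7},{"dp": [-0.02,0.04,0],"yaw": 14},{"dp": [-0.03,0.06,0],"yaw": 21},{"dp": [-0.04,0.08,0],"yaw": 28},{"dp": [-0.05,0.1,0],"yaw": 35},{"dp": [-0.06,0.12,0],"yaw": 42},{"dp": [-0.07,0.14,0],"yaw": 49},{"dp": [-0.078,0.16,0],"yaw": 56},{"dp": [-0.078,0.16,0],"yaw": 63},{"dp": [-0.078,0.16,0],"yaw": 70},{"dp": [-0.078,0.16,0],"yaw": 77},{"dp": [-0.078,0.16,0],"yaw": 84},{"dp": [-0.078,0.16,0],"yaw": 86.4},{"dp": [-0.078,0.16,-0.03],"yaw": 86.4},{"dp": [-0.078,0.16,-0.06],"yaw": 86.4},{"dp": [-0.078,0.16,-0.076],"yaw": 86.4},{"dp": [-0.078,0.16,-0.076],"yaw": 86.4},{"dp": [-0.078,0.16,-0.076],"yaw": 86.4}])

```text
time_s: 4.55
tcp_pos: [0.507, 0.2961, 0.0297]
eef_rot: [-179.9, 0.1, 92.5]
contact_force: [-0.5, 0.1, 0.1]
gripper_width: 0.0199
gripper_force: 25.0
```

```bash
python3 - <<'E'
from h import *
s=get_state(); print(s['time_s'],s['tcp_pos'],s['eef_rot'],s['joints'],s['contact_force'],s['gripper_width'])
E
```

```text
4.55 [0.50703555 0.2961168  0.02973549] [-1.79929071e+02  7.88268047e-02  9.25177677e+01] [ 4.93526300e+01  2.54783703e+01 -2.47116363e+01  3.41510712e-03
 -3.99160111e+01  1.33162468e+02] [-0.50724558  0.09073209  0.13576556] 0.01994963623295432
```

Emit:
apply_moves(targets=[{"dp": [0,0,0],"yaw": 0},{"dp": [0,0,0],"yaw": 0},{"dp": [0,0,0],"yaw": 0},{"dp": [0,0,0],"yaw": 0},{"dp": [0,0,0.04],"yaw": 0},{"dp": [0,0,0.08],"yaw": 0},{"dp": [-0.005,-0.012,0.08],"yaw": -7},{"dp": [-0.01,-0.025,0.08],"yaw": -14},{"dp": [-0.015,-0.037,0.08],"yaw": -21},{"dp": [-0.02,-0.05,0.08],"yaw": -28},{"dp": [-0.025,-0.062,0.08],"yaw": -35},{"dp": [-0.03,-0.075,0.08],"yaw": -42},{"dp": [-0.035,-0.087,0.08],"yaw": -49},{"dp": [-0.04,-0.1,0.08],"yaw": -56},{"dp": [-0.045,-0.112,0.08],"yaw": -63},{"dp": [-0.05,-0.125,0.08],"yaw": -70},{"dp": [-0.055,-0.14,0.08],"yaw": -77},{"dp": [-0.06,-0.155,0.08],"yaw": -84},{"dp": [-0.062,-0.157,0.08],"yaw": -88.4},{"dp": [-0.062,-0.157,0.08],"yaw": -88.4}], grip=0)

```text
time_s: 6.22
tcp_pos: [0.4448, 0.1388, 0.1111]
eef_rot: [-180.0, -0.0, 3.9]
contact_force: [-0.2, 0.5, -0.1]
gripper_width: 0.0435
gripper_force: 0.0
```

```bash
python3 - <<'E'
from h import *
s=get_state(); print(s['time_s'],s['tcp_pos'],s['eef_rot'])
c=cap('top');
for z in slats(c): print(z)
E
```

```text
6.2167 [0.44484879 0.13875029 0.11106533] [-1.79965161e+02 -3.01901971e-02  3.86718546e+00]
{'c': [0.4586, 0.0418], 'rc': [0.4494, 0.0451], 'L': 116.0, 'W': 14.9, 'ang': -1.1, 'uv': [249, 218]}
{'c': [0.5055, 0.296], 'rc': [0.5052, 0.2967], 'L': 116.4, 'W': 20.6, 'ang': -87.1, 'uv': [163, 204]}
{'c': [0.5971, 0.0468], 'rc': [0.5972, 0.047], 'L': 115.2, 'W': 17.8, 'ang': 5.2, 'uv': [246, 172]}
```

Emit:
apply_moves(targets=[{"dp": [0,0.001,-0.04],"yaw": 0},{"dp": [0,0.001,-0.08],"yaw": 0},{"dp": [0,0.001,-0.084],"yaw": 0},{"dp": [0,0.001,-0.084],"yaw": 0}])

```text
time_s: 6.6
tcp_pos: [0.4454, 0.1412, 0.0254]
eef_rot: [179.9, 0.1, 4.4]
contact_force: [0.7, 0.2, 0.3]
gripper_width: 0.0438
gripper_force: 0.0
```

Emit:
apply_moves(targets=[{"dp": [0,0,0],"yaw": 0},{"dp": [0,0,0],"yaw": 0},{"dp": [0,0,0],"yaw": 0},{"dp": [0,0,0],"yaw": 0},{"dp": [0,0,0],"yaw": 0},{"dp": [0,0,0.04],"yaw": 0},{"dp": [0,0,0.08],"yaw": 7},{"dp": [0,0.012,0.09],"yaw": 14},{"dp": [0,0.03,0.09],"yaw": 21},{"dp": [0,0.045,0.09],"yaw": 28},{"dp": [0,0.06,0.09],"yaw": 35},{"dp": [0,0.075,0.09],"yaw": 42},{"dp": [-0.006,0.09,0.09],"yaw": 49},{"dp": [-0.013,0.105,0.09],"yaw": 56},{"dp": [-0.013,0.12,0.09],"yaw": 63},{"dp": [-0.013,0.135,0.09],"yaw": 70},{"dp": [-0.013,0.155,0.09],"yaw": 77},{"dp": [-0.013,0.155,0.09],"yaw": 84},{"dp": [-0.013,0.155,0.09],"yaw": 88.5},{"dp": [-0.013,0.155,0.09],"yaw": 88.5}], grip=1)

```text
time_s: 8.27
tcp_pos: [0.4321, 0.2958, 0.1166]
eef_rot: [-180.0, 0.0, 92.9]
contact_force: [-0.9, -0.3, 0.7]
gripper_width: 0.02
gripper_force: 25.0
```

Emit:
apply_moves(targets=[{"dp": [0,0,-0.04],"yaw": 0},{"dp": [0,0,-0.075],"yaw": 0},{"dp": [0,0,-0.087],"yaw": 0},{"dp": [0,0,-0.087],"yaw": 0},{"dp": [0,0,-0.087],"yaw": 0}])

```text
time_s: 8.68
tcp_pos: [0.4321, 0.295, 0.029]
eef_rot: [-180.0, 0.1, 92.5]
contact_force: [0.3, -0.2, -0.8]
gripper_width: 0.0195
gripper_force: 25.0
```

Emit:
apply_moves(targets=[{"dp": [0,0,0],"yaw": 0},{"dp": [0,0,0],"yaw": 0},{"dp": [0,0,0],"yaw": 0},{"dp": [0,0,0],"yaw": 0},{"dp": [0,0,0.04],"yaw": 0},{"dp": [0,0,0.08],"yaw": 0},{"dp": [0,-0.03,0.08],"yaw": -7},{"dp": [0,-0.05,0.08],"yaw": -14},{"dp": [0,-0.07,0.08],"yaw": -21},{"dp": [0,-0.09,0.08],"yaw": -28},{"dp": [0,-0.11,0.08],"yaw": -35},{"dp": [0,-0.13,0.08],"yaw": -42},{"dp": [0,-0.15,0.08],"yaw": -49},{"dp": [0.005,-0.17,0.08],"yaw": -56},{"dp": [0.01,-0.19,0.08],"yaw": -63},{"dp": [0.015,-0.21,0.08],"yaw": -70},{"dp": [0.017,-0.23,0.08],"yaw": -77},{"dp": [0.017,-0.25,0.08],"yaw": -84},{"dp": [0.017,-0.251,0.08],"yaw": -91},{"dp": [0.017,-0.251,0.08],"yaw": -94}], grip=0)

```text
time_s: 10.35
tcp_pos: [0.4491, 0.0434, 0.1098]
eef_rot: [-180.0, -0.0, -1.9]
contact_force: [-0.3, -0.4, 0.6]
gripper_width: 0.0439
gripper_force: 0.0
```

```bash
python3 - <<'E'
from h import *
s=get_state(); print(s['time_s'],s['tcp_pos'],s['eef_rot'])
c=cap('top');
for z in slats(c): print(z)
save(cap('wrist'),'w2.png')
E
```

```text
10.35 [0.44914788 0.04340291 0.10978046] [-1.79985839e+02 -1.51131912e-02 -1.91251314e+00]
{'c': [0.4306, 0.2961], 'rc': [0.4304, 0.2959], 'L': 118.6, 'W': 20.4, 'ang': -87.8, 'uv': [164, 229]}
{'c': [0.5056, 0.2957], 'rc': [0.5054, 0.2979], 'L': 118.7, 'W': 20.1, 'ang': -87.8, 'uv': [163, 204]}
{'c': [0.5976, 0.0469], 'rc': [0.5974, 0.0469], 'L': 115.5, 'W': 17.9, 'ang': 4.6, 'uv': [246, 171]}
```

View pics/w2.png

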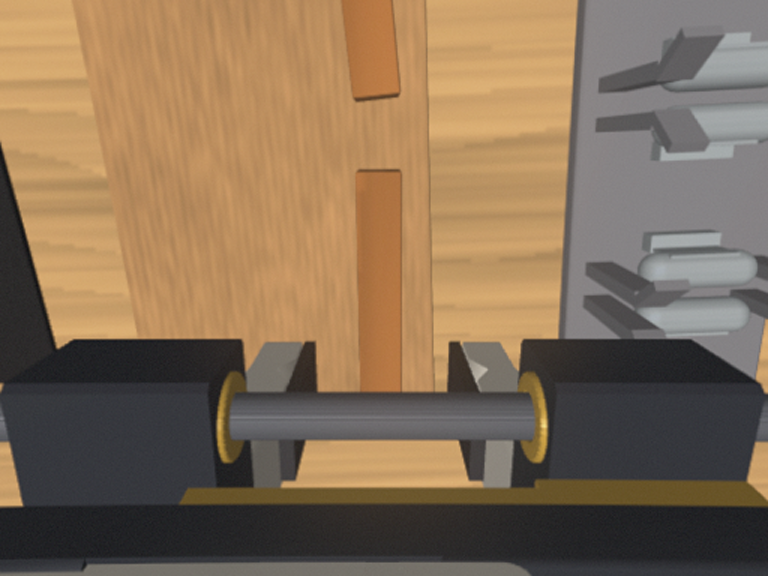

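Both lower slats lie 75 mm apart at 92°. In the wrist view slat B runs along columns 357–401 and sits centred between the jaws, so I'll pick it.

Emit:
apply_moves(targets=[{"dp": [0,0.001,-0.04],"yaw": 0},{"dp": [0,0.001,-0.08],"yaw": 0},{"dp": [0,0.001,-0.083],"yaw": 0},{"dp": [0,0.001,-0.083],"yaw": 0}])

```text
time_s: 10.78
tcp_pos: [0.4492, 0.0458, 0.0254]
eef_rot: [179.9, 0.1, -1.2]
contact_force: [0.5, 0.3, 0.8]
gripper_width: 0.0436
gripper_force: 0.0
```

Emit:
apply_moves(targets=[{"dp": [0,0,0],"yaw": 0},{"dp": [0,0,0],"yaw": 0},{"dp": [0,0,0],"yaw": 0},{"dp": [0,0,0],"yaw": 0},{"dp": [0,0,0],"yaw": 0},{"dp": [0,0,0.04],"yaw": 0},{"dp": [0,0,0.08],"yaw": 0},{"dp": [0.003,0.035,0.08],"yaw": 1},{"dp": [0.005,0.07,0.08],"yaw": 2},{"dp": [0.007,0.105,0.08],"yaw": 3},{"dp": [0.01,0.14,0.08],"yaw": 4.4},{"dp": [0.013,0.175,0.08],"yaw": 4.4},{"dp": [0.015,0.21,0.08],"yaw": 4.4},{"dp": [0.017,0.245,0.08],"yaw": 4.4},{"dp": [0.017,0.275,0.08],"yaw": 4.4},{"dp": [0.017,0.29,0.08],"yaw": 4.4},{"dp": [0.017,0.29,0.05],"yaw": 4.4},{"dp": [0.017,0.29,0.03],"yaw": 4.4},{"dp": [0.017,0.29,0.023],"yaw": 4.4},{"dp": [0.017,0.29,0.023],"yaw": 4.4}], grip=1)

```text
time_s: 12.45
tcp_pos: [0.4657, 0.3348, 0.0488]
eef_rot: [179.9, 0.1, 3.0]
contact_force: [0.4, 0.4, 0.1]
gripper_width: 0.0198
gripper_force: 25.0
```

Emit:
apply_moves(targets=[{"dp": [0,0,0],"yaw": 0},{"dp": [0,0,0],"yaw": 0},{"dp": [0,0,0],"yaw": 0},{"dp": [0,0,0],"yaw": 0},{"dp": [0,0,0.035],"yaw": 0},{"dp": [0,0,0.06],"yaw": 0},{"dp": [0.015,-0.035,0.06],"yaw": 0},{"dp": [0.03,-0.07,0.06],"yaw": 0},{"dp": [0.045,-0.105,0.06],"yaw": 1.7},{"dp": [0.06,-0.14,0.06],"yaw": 1.7},{"dp": [0.08,-0.175,0.06],"yaw": 1.7},{"dp": [0.1,-0.21,0.06],"yaw": 1.7},{"dp": [0.12,-0.245,0.06],"yaw": 1.7},{"dp": [0.131,-0.275,0.06],"yaw": 1.7},{"dp": [0.131,-0.287,0.06],"yaw": 1.7},{"dp": [0.131,-0.287,0.06],"yaw": 1.7},{"dp": [0.131,-0.287,0.06],"yaw": 1.7}], grip=0)

```text
time_s: 13.87
tcp_pos: [0.5972, 0.0478, 0.1096]
eef_rot: [-180.0, -0.0, 4.6]
contact_force: [0.1, 0.6, -0.5]
gripper_width: 0.0443
gripper_force: 0.0
```

```bash
python3 - <<'E'
from h import *
s=get_state(); print(s['time_s'],s['tcp_pos'],s['eef_rot'])
c=cap('top');
for z in slats(c,z=0.044): print(z)
w=cap('wrist'); h=cv2.cvtColor(w['image'],cv2.COLOR_RGB2HSV)
for z in slats(w,roi=(190,0,330,260)): print('w',z)
P=cloud(c)
for y in (-.3,): 
  m=(abs(P[...,0]-.466)<.03)&(abs(P[...,1]-.334)<.008); print(np.nanmedian(P[m][:,2]))
E
```

```text
13.8667 [0.59715761 0.04782168 0.10964685] [-1.79992246e+02 -1.96676323e-04  4.61162566e+00]
nan
  return np.nanmean(a, axis, out=out, keepdims=keepdims)
```

Emit:
apply_moves(targets=[{"dp": [0,0,-0.04],"yaw": 0},{"dp": [0,0,-0.08],"yaw": 0},{"dp": [0,0,-0.083],"yaw": 0},{"dp": [0,0,-0.083],"yaw": 0}])

```text
time_s: 14.3
tcp_pos: [0.597, 0.0501, 0.0255]
eef_rot: [180.0, 0.1, 4.9]
contact_force: [0.3, -0.4, 0.4]
gripper_width: 0.0437
gripper_force: 0.0
```

Emit:
apply_moves(targets=[{"dp": [0,0,0],"yaw": 0},{"dp": [0,0,0],"yaw": 0},{"dp": [0,0,0],"yaw": 0},{"dp": [0,0,0],"yaw": 0},{"dp": [0,0,0],"yaw": 0},{"dp": [0,0,0.04],"yaw": 0},{"dp": [0,0,0.08],"yaw": 0},{"dp": [0,0,0.08],"yaw": 0}], grip=1)

```text
time_s: 14.97
tcp_pos: [0.6015, 0.0495, 0.1143]
eef_rot: [-179.9, -0.6, 4.8]
contact_force: [1.9, 0.4, 0.6]
gripper_width: 0.02
gripper_force: 25.0
```

```bash
python3 - <<'E'
from h import *
s=get_state(); print(s['time_s'],s['tcp_pos'],s['eef_rot'])
c=cap('top'); save(c,'t3.png',1.5)
for z in slats(c,roi=(120,150,215,260),z=0.044): print(z)
P=cloud(c)
m=(P[...,2]>.035)&(abs(P[...,0]-.47)<.08)&(abs(P[...,1]-.3)<.09); q=P[m]; print(len(q),q.mean(0) if len(q) else '')
E
```

```text
14.9667 [0.60152494 0.0495014  0.11432714] [-179.92198828   -0.62103527    4.815224  ]
2317 [0.49266002 0.24405936 0.53257597]
```

View pics/t3.png

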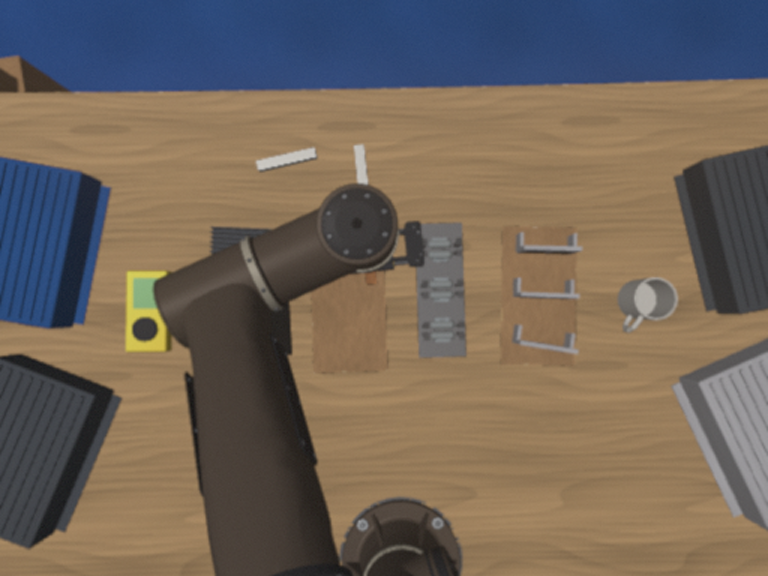

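The arm hides the mat from the top camera, so I'll hover over the target and check with the scene and wrist cameras.

Emit:
apply_moves(targets=[{"dp": [-0.015,0.035,0.01],"yaw": 0},{"dp": [-0.04,0.07,0.02],"yaw": -2},{"dp": [-0.065,0.1,0.02],"yaw": -2},{"dp": [-0.085,0.13,0.02],"yaw": -2},{"dp": [-0.105,0.16,0.02],"yaw": -2},{"dp": [-0.12,0.19,0.02],"yaw": -2},{"dp": [-0.127,0.21,0.02],"yaw": -2},{"dp": [-0.127,0.21,0.02],"yaw": -2},{"dp": [-0.127,0.21,0.02],"yaw": -2}])

```text
time_s: 15.77
tcp_pos: [0.4695, 0.2594, 0.1262]
eef_rot: [180.0, 0.0, 2.8]
contact_force: [0.2, 0.6, -0.6]
gripper_width: 0.0197
gripper_force: 25.0
```

```bash
python3 - <<'E'
from h import *
s=get_state(); print(s['time_s'],s['tcp_pos'],s['eef_rot'])
c=cap('top'); 
for z in slats(c,roi=(120,150,215,260),z=0.044): print(z)
P=cloud(c)
m=(P[...,2]>.035)&(P[...,2]<.06)&(abs(P[...,0]-.47)<.08)&(abs(P[...,1]-.3)<.09); q=P[m]; print(len(q),q.mean(0) if len(q) else '')
c=cap('scene'); w=cap('wrist')
a=cv2.resize(c['image'][130:200,270:370],(500,350),interpolation=2); b=cv2.resize(w['image'],(512,384)); b=b[:350]
cv2.imwrite('pics/w3.png',np.hstack([a,b[:, :300]])[:,:,::-1])
P=cloud(w); m=(P[...,2]>.035)&(P[...,2]<.06)&(abs(P[...,0]-.47)<.08)&(abs(P[...,1]-.34)<.03); q=P[m]; print(len(q),q.mean(0) if len(q) else '',np.ptp(q,0))
E
```

```text
15.7667 [0.46950819 0.25936892 0.12623678] [1.79984781e+02 2.86200196e-02 2.84543513e+00]
9 [0.52355549 0.33203133 0.04263064]
3975 [0.49231437 0.33371596 0.0446599 ] [0.07675017 0.0243819  0.01244049]
```

View pics/w3.png

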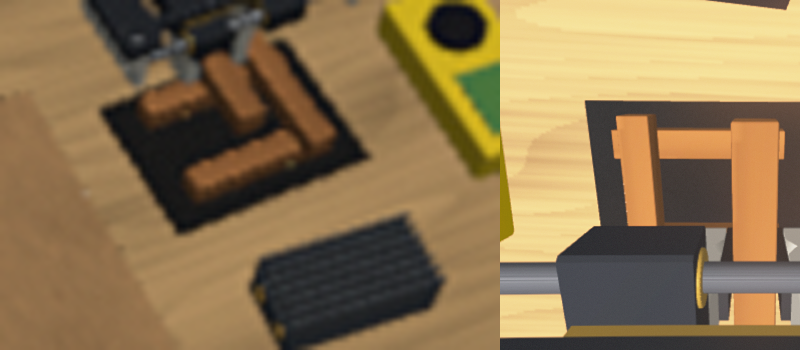

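Emit:
apply_moves(targets=[{"dp": [0,0,-0.035],"yaw": 0},{"dp": [0,0,-0.065],"yaw": 0},{"dp": [0,0,-0.077],"yaw": 0},{"dp": [0,0,-0.077],"yaw": 0},{"dp": [0,0,-0.077],"yaw": 0}])

```text
time_s: 16.33
tcp_pos: [0.4704, 0.2572, 0.0487]
eef_rot: [179.9, 0.1, 2.6]
contact_force: [0.3, 0.3, -0.6]
gripper_width: 0.02
gripper_force: 25.0
```

Emit:
apply_moves(targets=[{"dp": [0,0,0],"yaw": 0},{"dp": [0,0,0],"yaw": 0},{"dp": [0,0,0],"yaw": 0},{"dp": [0,0,0],"yaw": 0},{"dp": [0,0,0.04],"yaw": 0},{"dp": [0,0,0.08],"yaw": 0},{"dp": [0,-0.03,0.08],"yaw": 0},{"dp": [0,-0.07,0.08],"yaw": 0},{"dp": [0,-0.11,0.08],"yaw": 0},{"dp": [0,-0.15,0.08],"yaw": 0},{"dp": [0,-0.19,0.08],"yaw": 0},{"dp": [0,-0.23,0.08],"yaw": 0},{"dp": [0,-0.25,0.08],"yaw": 0},{"dp": [0,-0.25,0.08],"yaw": 0},{"dp": [0,-0.25,0.08],"yaw": 0}], grip=0)

```text
time_s: 17.58
tcp_pos: [0.4703, 0.0076, 0.1299]
eef_rot: [-180.0, -0.0, 2.6]
contact_force: [-1.4, 0.2, -0.5]
gripper_width: 0.0437
gripper_force: 0.0
```

```bash
cat > chk.py <<'E'
from h import *
c=cap('top'); P=cloud(c); save(c,'tt.png')
M=np.array([.4693,.2963]);u=np.array([.999,.0436]);v=np.array([-.0436,.999])
X=np.dstack([(P[...,:2]-M)@u,(P[...,:2]-M)@v]); Z=P[...,2]
for n,m in dict(up1=(Z>.036)&(Z<.055)&(X[...,1]>0),up2=(Z>.036)&(Z<.055)&(X[...,1]<0),lo1=(Z>.016)&(Z<.034)&(X[...,0]>0),lo2=(Z>.016)&(Z<.034)&(X[...,0]<0)).items():
    m=m&(abs(X[...,0])<.08)&(abs(X[...,1])<.09)
    q=X[m]; z=Z[m]
    if len(q)<20: print(n,len(q)); continue
    print(n,len(q),q.mean(0).round(4),((q.min(0)+q.max(0))/2).round(4),np.ptp(q,0).round(3),np.median(z).round(4),np.degrees(np.arctan2(*np.linalg.svd(q-q.mean(0))[2][0][::-1])).round(1))
for s in rects(c,(Z>.03)&(Z<.07),0.045,100,(125,130,205,185)): print('core',s)
E
python3 chk.py
```

```text
up1 304 [-0.0019  0.0363] [-0.0015  0.0368] [0.118 0.023] 0.0425 -179.4
up2 266 [ 0.0059 -0.0402] [ 0.0045 -0.0397] [0.108 0.021] 0.043 179.6
lo1 195 [ 0.0358 -0.0031] [0.0294 0.0002] [0.057 0.119] 0.0231 89.6
lo2 181 [-0.036  0.002] [-0.0298  0.0009] [0.057 0.119] 0.0234 93.6
core {'c': [0.6307, 0.2953], 'rc': [0.6309, 0.2979], 'L': 121.7, 'W': 60.8, 'ang': 86.6, 'uv': [161, 161]}
```

Emit:
apply_moves(targets=[{"dp": [0.02,0.02,0.03],"yaw": -7},{"dp": [0.04,0.04,0.03],"yaw": -14},{"dp": [0.06,0.06,0.03],"yaw": -21},{"dp": [0.08,0.08,0.03],"yaw": -28},{"dp": [0.1,0.11,0.03],"yaw": -35},{"dp": [0.12,0.14,0.03],"yaw": -42},{"dp": [0.13,0.17,0.03],"yaw": -49},{"dp": [0.14,0.19,0.03],"yaw": -56},{"dp": [0.15,0.21,0.03],"yaw": -63},{"dp": [0.16,0.23,0.03],"yaw": -70},{"dp": [0.16,0.25,0.03],"yaw": -77},{"dp": [0.16,0.27,0.03],"yaw": -84},{"dp": [0.16,0.29,0.03],"yaw": -91},{"dp": [0.16,0.29,0.03],"yaw": -94},{"dp": [0.16,0.29,0.03],"yaw": -94},{"dp": [0.16,0.29,0.03],"yaw": -94}], grip=-1, squeeze=45)

```text
time_s: 18.97
tcp_pos: [0.6296, 0.3, 0.1592]
eef_rot: [180.0, -0.0, -91.0]
contact_force: [-0.4, 0.1, -0.3]
gripper_width: 0.0877
gripper_force: 0.0
```

```bash
python3 - <<'E'
from h import *
s=get_state(); print(s['time_s'],s['tcp_pos'],s['eef_rot'],s['joints'])
c=cap('wrist'); save(c,'w4.png')
P=cloud(c);m=(P[...,2]>.035)&(P[...,2]<.055)&(P[...,0]>.58)&(P[...,1]>.22)&(P[...,1]<.38)
m=cv2.morphologyEx(m.astype(np.uint8),cv2.MORPH_OPEN,np.ones((3,3)))>0
q=P[m]; print(len(q),q.min(0),q.max(0)); print(cv2.minAreaRect((q[:,:2]*1000).astype(np.float32)))
for y in np.arange(.24,.36,.02):
    t=q[abs(q[:,1]-y)<.005]
    if len(t): print(y.round(2),t[:,0].min().round(4),t[:,0].max().round(4),len(t))
E
```

```text
18.9667 [0.62964873 0.29995636 0.15920165] [ 1.79976520e+02 -1.86687183e-02 -9.10430116e+01] [ 4.14336151e+01  2.61066948e+01 -2.75423185e+00 -2.38148742e-03
 -6.11689975e+01 -4.24754816e+01]
4912 [0.60014148 0.2384576  0.03503754] [0.66629368 0.35989992 0.04854831]
((633.4871826171875, 299.60162353515625), (119.15189361572266, 60.160579681396484), 86.55988311767578)
0.24 0.6001 0.6599 254
0.26 0.6011 0.6608 455
0.28 0.6024 0.6626 442
0.3 0.6037 0.6637 417
0.32 0.6045 0.6647 393
0.34 0.6058 0.6658 361
```

View pics/w4.png

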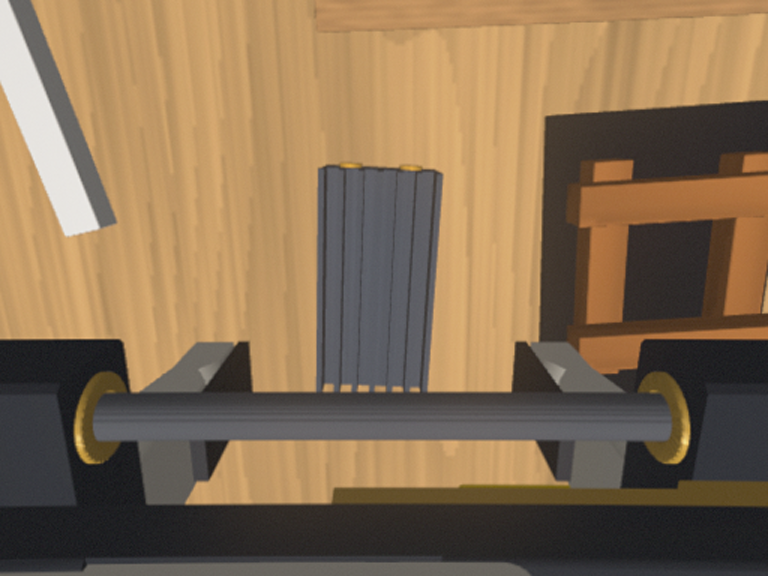

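The core sits between the jaws (columns 320–440), turned about 2° more than the tool. Its centre measures (0.633, 0.2995), and the crib is visible to the right.

Emit:
apply_moves(targets=[{"dp": [0.003,0,-0.03],"yaw": -2.2},{"dp": [0.003,0,-0.065],"yaw": -2.2},{"dp": [0.003,0,-0.1],"yaw": -2.2},{"dp": [0.003,0,-0.125],"yaw": -2.2},{"dp": [0.003,0,-0.125],"yaw": -2.2},{"dp": [0.003,0,-0.125],"yaw": -2.2}])

```text
time_s: 19.52
tcp_pos: [0.6328, 0.2977, 0.0337]
eef_rot: [179.9, -0.1, -93.4]
contact_force: [-0.1, 0.7, 0.6]
gripper_width: 0.0876
gripper_force: 0.0
```

Emit:
apply_moves(targets=[{"dp": [0,0,0],"yaw": 0},{"dp": [0,0,0],"yaw": 0},{"dp": [0,0,0],"yaw": 0},{"dp": [0,0,0],"yaw": 0},{"dp": [0,0,0],"yaw": 0},{"dp": [0,0,0.03],"yaw": 0},{"dp": [0,0,0.06],"yaw": 0},{"dp": [0,0,0.09],"yaw": 0},{"dp": [0,0,0.09],"yaw": 0}], grip=1)

```text
time_s: 20.27
tcp_pos: [0.6358, 0.3001, 0.1311]
eef_rot: [-179.6, 0.3, -93.4]
contact_force: [1.2, 1.3, -3.6]
gripper_width: 0.0599
gripper_force: 45.0
```

Emit:
apply_moves(targets=[{"dp": [-0.02,0,0],"yaw": 1},{"dp": [-0.05,-0.001,0],"yaw": 2},{"dp": [-0.08,-0.001,0],"yaw": 3},{"dp": [-0.11,-0.002,0],"yaw": 4},{"dp": [-0.14,-0.003,0],"yaw": 5.8},{"dp": [-0.157,-0.003,0],"yaw": 5.8},{"dp": [-0.164,-0.003,0],"yaw": 5.8},{"dp": [-0.164,-0.003,0],"yaw": 5.8},{"dp": [-0.164,-0.003,-0.02],"yaw": 5.8},{"dp": [-0.164,-0.003,-0.035],"yaw": 5.8},{"dp": [-0.164,-0.003,-0.042],"yaw": 5.8},{"dp": [-0.164,-0.003,-0.045],"yaw": 5.8},{"dp": [-0.164,-0.003,-0.045],"yaw": 5.8},{"dp": [-0.164,-0.003,-0.045],"yaw": 5.8}])

```text
time_s: 21.43
tcp_pos: [0.4699, 0.2956, 0.0798]
eef_rot: [180.0, -0.0, -87.7]
contact_force: [-1.5, -1.4, -4.2]
gripper_width: 0.0598
gripper_force: 45.0
```

Emit:
apply_moves(targets=[{"dp": [0,0,-0.001],"yaw": 0},{"dp": [0,0,-0.0015],"yaw": 0},{"dp": [0,0,-0.0015],"yaw": 0}])

```text
time_s: 21.68
tcp_pos: [0.4699, 0.2956, 0.0797]
eef_rot: [-180.0, 0.0, -87.7]
contact_force: [-6.1, -3.7, 12.0]
gripper_width: 0.0597
gripper_force: 45.0
```

Emit:
apply_moves(targets=[{"dp": [0,0,0],"yaw": 0},{"dp": [0,0,0],"yaw": 0},{"dp": [0,0,0],"yaw": 0},{"dp": [0,0,0],"yaw": 0},{"dp": [0,0,0.02],"yaw": 0},{"dp": [0,0,0.05],"yaw": 0},{"dp": [0,0,0.09],"yaw": 0},{"dp": [0,-0.03,0.1],"yaw": 0},{"dp": [0,-0.07,0.1],"yaw": 0},{"dp": [0,-0.11,0.1],"yaw": 0},{"dp": [0,-0.15,0.1],"yaw": 0},{"dp": [0,-0.19,0.1],"yaw": 0},{"dp": [0,-0.23,0.1],"yaw": 0},{"dp": [0,-0.27,0.1],"yaw": 0},{"dp": [0,-0.3,0.1],"yaw": 0},{"dp": [0,-0.3,0.1],"yaw": 0}], grip=-1)

```text
time_s: 23.02
tcp_pos: [0.4686, -0.0084, 0.1781]
eef_rot: [180.0, -0.0, -87.9]
contact_force: [0.2, 0.5, 1.0]
gripper_width: 0.088
gripper_force: 0.0
```

```bash
python3 - <<'E'
from h import *
s=get_state(); print(s['time_s'],s['tcp_pos'],s['eef_rot'],s['joints'])
c=cap('top'); save(c,'t5.png'); P=cloud(c); Z=P[...,2]
for s in rects(c,(Z>.075)&(Z<.11),0.089,100,(125,150,215,260)): print('core',s)
m=(Z>.075)&(Z<.11);m[:150]=0;m[260:]=0;m[:,215:]=0;m[:,:125]=0;print(np.median(Z[m]))
# covers
for i,b in enumerate([(330,150,395,172),(330,180,395,204),(330,212,395,240)]):
    m=np.zeros(Z.shape,bool); m[b[1]:b[3],b[0]:b[2]]=1; m&=Z>0.07
    q=P[m]; f=np.polyfit(q[:,1],q[:,0],1); print(i,len(q),q.mean(0).round(4),q.min(0).round(4),q.max(0).round(4),'mid y',(q[:,1].min()+q[:,1].max())/2,'slope deg',np.degrees(np.arctan(f[0])))
E
```

```text
23.0167 [ 0.46858678 -0.00837939  0.17808923] [ 1.79979329e+02 -2.26541118e-02 -8.78776423e+01] [ 2.31447206e+01  4.47710380e+00 -3.03074324e+01  1.67128684e-02
 -5.52428869e+01 -2.10318982e+01]
core {'c': [0.4662, 0.2878], 'rc': [0.469, 0.2947], 'L': 121.2, 'W': 59.8, 'ang': -87.6, 'uv': [161, 218]}
0.08669571054045519
0 129 [ 0.6053 -0.3006  0.0803] [ 0.5988 -0.3582  0.0709] [ 0.612  -0.2449  0.0875] mid y -0.3015590886933933 slope deg 2.3802285346866907
1 117 [ 0.5163 -0.2933  0.0805] [ 0.51   -0.3487  0.0708] [ 0.5237 -0.2371  0.0881] mid y -0.2929289188339378 slope deg 3.264888293347738
2 112 [ 0.4189 -0.2864  0.0811] [ 0.4053 -0.3426  0.0741] [ 0.4301 -0.2327  0.0878] mid y -0.2876691410711762 slope deg 9.811487278436593
```

View pics/t5.png

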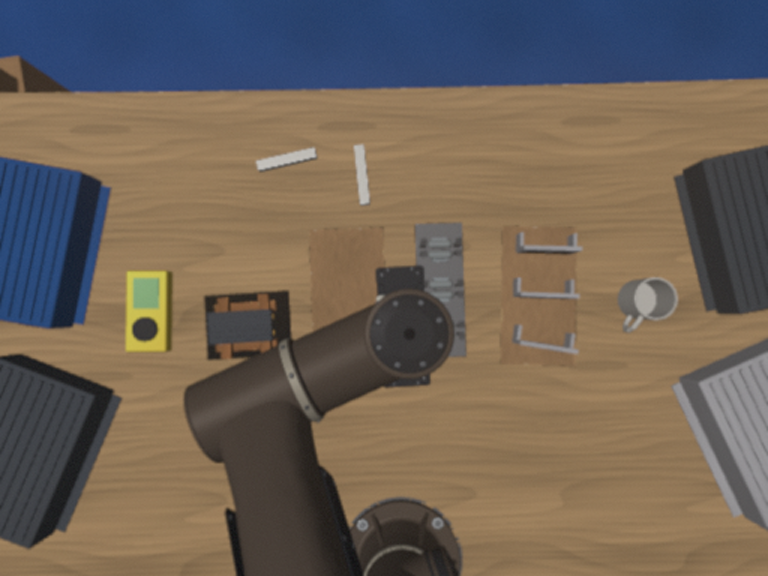

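The core lies on the crib at about (161,218), unscaled pixels, and its top measures 0.087 m high. Next I'll refine the rack slots and cover poses using the wrist camera.

Emit:
apply_moves(targets=[{"dp": [0.03,0.008,0.02],"yaw": -2},{"dp": [0.063,0.015,0.05],"yaw": -2},{"dp": [0.063,0.015,0.05],"yaw": -2},{"dp": [0.063,0.015,0.05],"yaw": -2}], grip=-0.1)

```text
time_s: 23.4
tcp_pos: [0.5349, 0.0119, 0.2293]
eef_rot: [-179.8, 0.0, -89.6]
contact_force: [0.2, 0.1, -0.7]
gripper_width: 0.0666
gripper_force: 0.0
```

```bash
python3 - <<'E'
from h import *
s=get_state(); print(s['time_s'],s['tcp_pos'],s['eef_rot'])
c=cap('wrist'); save(c,'w6.png'); np.save('w6P.npy',cloud(c))
P=cloud(c); Z=P[...,2]
for x0 in (.452,.532,.612):
  for lo,hi in ((.06,.08),(.04,.06)):
    for sy in (-1,1):
        m=(Z>lo)&(Z<hi)&(abs(P[...,0]-x0)<.03)&(abs(P[...,1]+.091-sy*.034)<.012); q=P[m]
        if len(q)>10:
            a=q[q[:,0]<x0];b=q[q[:,0]>x0]
            print(x0,lo,sy,len(q),[ (t.min(0).round(4).tolist(),t.max(0).round(4).tolist()) if len(t) else '' for t in (a,b)])
E
```

```text
23.4 [0.534899   0.01191287 0.22933126] [-1.79818812e+02  3.80277670e-02 -8.96342573e+01]
0.452 0.06 -1 624 [([0.4364, -0.1323, 0.06], [0.4506, -0.1203, 0.0768]), ([0.4593, -0.1323, 0.0601], [0.4737, -0.1204, 0.0771])]
0.452 0.06 1 504 [([0.4361, -0.0642, 0.0606], [0.4501, -0.0529, 0.0767]), ([0.4591, -0.0642, 0.061], [0.4731, -0.0528, 0.0765])]
0.452 0.04 -1 192 [([0.444, -0.1324, 0.0401], [0.4503, -0.1204, 0.0599]), ([0.4599, -0.1258, 0.0401], [0.4666, -0.1197, 0.06])]
0.452 0.04 1 80 [([0.4491, -0.0644, 0.0405], [0.4501, -0.0529, 0.0596]), '']
0.532 0.06 -1 666 [([0.5164, -0.1322, 0.0607], [0.5301, -0.1193, 0.0763]), ([0.5396, -0.1318, 0.06], [0.5527, -0.1192, 0.0767])]
0.532 0.06 1 542 [([0.5159, -0.0639, 0.0613], [0.5292, -0.0515, 0.0767]), ([0.5394, -0.0638, 0.0606], [0.5526, -0.0515, 0.0766])]
0.532 0.04 -1 73 [([0.524, -0.1203, 0.0401], [0.5298, -0.1193, 0.0599]), ([0.5397, -0.1198, 0.0405], [0.5456, -0.1191, 0.0582])]
0.612 0.06 -1 638 [([0.5964, -0.1311, 0.0606], [0.6107, -0.1194, 0.0768]), ([0.6191, -0.1312, 0.0604], [0.6332, -0.1188, 0.0774])]
0.612 0.06 1 522 [([0.5952, -0.0634, 0.0605], [0.6096, -0.0518, 0.0773]), ([0.6181, -0.0632, 0.0602], [0.6334, -0.0516, 0.077])]
0.612 0.04 -1 192 [([0.6038, -0.1248, 0.0402], [0.61, -0.1185, 0.0589]), ([0.6194, -0.1313, 0.0402], [0.6255, -0.119, 0.0597])]
0.612 0.04 1 82 ['', ([0.6185, -0.0633, 0.0404], [0.62, -0.0515, 0.0599])]
```

View pics/w6.png

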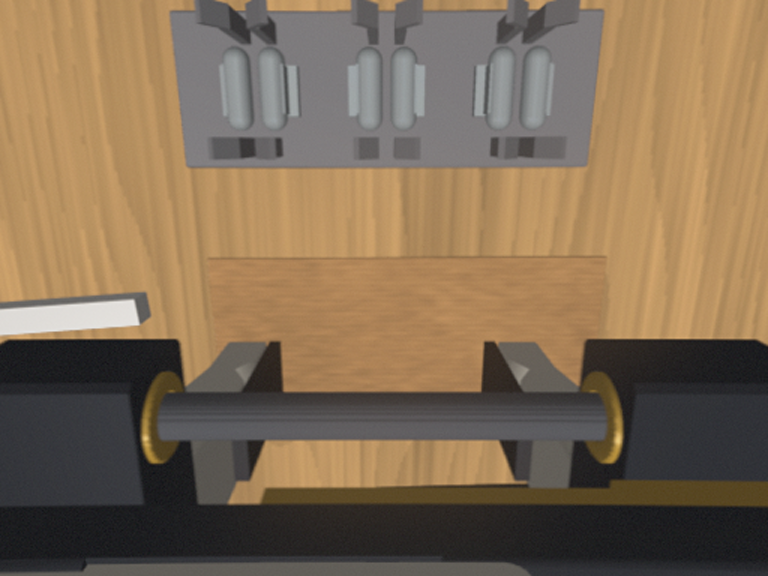

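Emit:
apply_moves(targets=[{"dp": [0,-0.04,0],"yaw": 0},{"dp": [-0.01,-0.08,0],"yaw": 0},{"dp": [-0.015,-0.12,0.01],"yaw": 0},{"dp": [-0.015,-0.16,0.02],"yaw": 0},{"dp": [-0.015,-0.18,0.02],"yaw": 0},{"dp": [-0.015,-0.18,0.02],"yaw": 0},{"dp": [-0.015,-0.18,0.02],"yaw": 0},{"dp": [-0.015,-0.18,0.02],"yaw": 0}], grip=0)

```text
time_s: 24.12
tcp_pos: [0.5164, -0.1688, 0.2472]
eef_rot: [179.9, 0.0, -89.7]
contact_force: [-0.0, 0.5, 0.1]
gripper_width: 0.0436
gripper_force: 0.0
```

```bash
cat > cov.py <<'E'
from h import *
s=get_state(); print(s['time_s'],s['tcp_pos'],s['eef_rot'])
c=cap('wrist'); save(c,'w7.png')
P=cloud(c); Z=P[...,2]
m=((Z>.076)&(Z<.092)&(P[...,1]<-.2)).astype(np.uint8)
n,l,st,_=cv2.connectedComponentsWithStats(m)
for i in range(1,n):
    if st[i,4]<100: continue
    q=P[l==i]; print(st[i,4],[np.round(t,1) if np.isscalar(t) else np.round(t,1).tolist() for t in cv2.minAreaRect((q[:,:2]*1000).astype(np.float32))],q[:,2].max().round(4),np.median(q[:,2]).round(4),q[:,1].min().round(4),q[:,1].max().round(4))
E
python3 cov.py
```

```text
24.1167 [ 0.51643869 -0.16876993  0.24721727] [ 1.79924419e+02  2.62968162e-02 -8.96838258e+01]
1085 [[608.5, -280.1], [66.6, 8.8], np.float64(87.0)] 0.0858 0.083 -0.3131 -0.2471
970 [[519.1, -275.6], [75.6, 8.0], np.float64(86.8)] 0.0853 0.0832 -0.3131 -0.238
1306 [[422.5, -274.0], [80.7, 9.7], np.float64(79.4)] 0.0853 0.083 -0.314 -0.2343
```

View pics/w7.png

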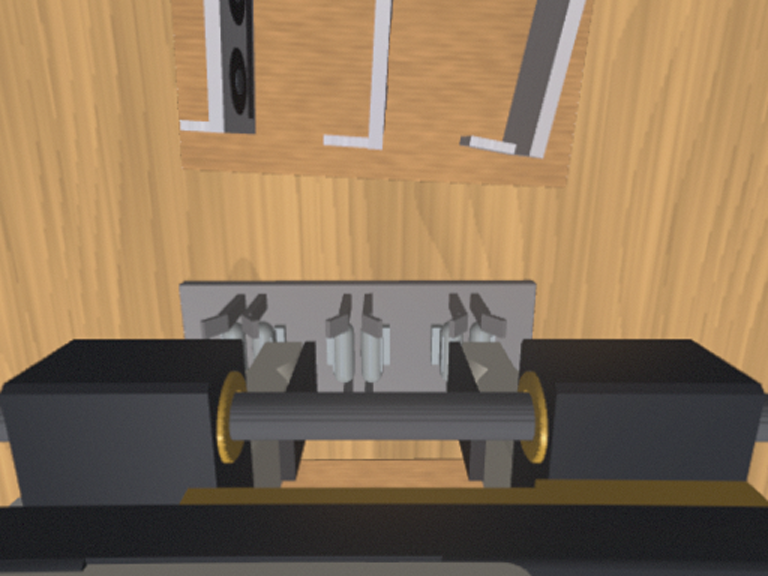

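Emit:
apply_moves(targets=[{"dp": [0.03,-0.03,0],"yaw": -1},{"dp": [0.06,-0.06,-0.02],"yaw": -2},{"dp": [0.089,-0.09,-0.04],"yaw": -3.3},{"dp": [0.089,-0.12,-0.06],"yaw": -3.3},{"dp": [0.089,-0.132,-0.09],"yaw": -3.3},{"dp": [0.089,-0.132,-0.12],"yaw": -3.3},{"dp": [0.089,-0.132,-0.12],"yaw": -3.3},{"dp": [0.089,-0.132,-0.15],"yaw": -3.3},{"dp": [0.089,-0.132,-0.175],"yaw": -3.3},{"dp": [0.089,-0.132,-0.175],"yaw": -3.3},{"dp": [0.089,-0.132,-0.175],"yaw": -3.3}], grip=0, squeeze=50)

```text
time_s: 25.08
tcp_pos: [0.6064, -0.3001, 0.0736]
eef_rot: [179.9, -0.0, -92.9]
contact_force: [0.3, -0.3, 0.7]
gripper_width: 0.044
gripper_force: 0.0
```

Emit:
apply_moves(targets=[{"dp": [0,0,0],"yaw": 0},{"dp": [0,0,0],"yaw": 0},{"dp": [0,0,0],"yaw": 0},{"dp": [0,0,0],"yaw": 0},{"dp": [0,0,0],"yaw": 0},{"dp": [0,0,0],"yaw": 0},{"dp": [0,0,0],"yaw": 0}], grip=1)

```text
time_s: 25.67
tcp_pos: [0.6065, -0.3015, 0.0736]
eef_rot: [-180.0, -0.0, -93.0]
contact_force: [-0.6, 1.3, 2.4]
gripper_width: 0.008
gripper_force: 50.0
```

```bash
python3 - <<'E'
from h import *
s=get_state(); print(s['time_s'],s['tcp_pos'],s['eef_rot'],s['joints'])
P=np.load('w6P.npy')
for x0 in (.4548,.5345,.6143):
    m=(abs(P[...,0]-x0)<.025)&(abs(P[...,1]+.092)<.012); q=P[m]; q=q[q[:,2]>.02]; 
    print(len(q),np.percentile(q[:,2],[50,95,100]).round(4),[q[(q[:,0]<x0)&(q[:,2]>.045)][:,0].max().round(4),q[(q[:,0]>x0)&(q[:,2]>.045)][:,0].min().round(4)] if (q[:,2]>.05).any() else '')
E
```

```text
25.6667 [ 0.60650975 -0.30149992  0.07355621] [-1.79965395e+02 -9.65360183e-03 -9.29707872e+01] [-9.97943595e+00  2.90281729e+01 -1.05299409e+01  6.95442959e-03
 -5.04063618e+01  7.00422100e+00]
1300 [0.0373 0.0398 0.0415] 
1269 [0.0373 0.0398 0.0411] 
1309 [0.0373 0.0398 0.0409]
```

Emit:
apply_moves(targets=[{"dp": [0,0,0.03],"yaw": 0},{"dp": [0,0,0.06],"yaw": 0},{"dp": [0,0,0.1],"yaw": 0},{"dp": [0,0.03,0.1],"yaw": 1},{"dp": [0,0.06,0.1],"yaw": 2},{"dp": [0.005,0.095,0.1],"yaw": 3},{"dp": [0.007,0.13,0.1],"yaw": 3.5},{"dp": [0.007,0.165,0.1],"yaw": 3.5},{"dp": [0.007,0.19,0.1],"yaw": 3.5},{"dp": [0.007,0.21,0.1],"yaw": 3.5},{"dp": [0.007,0.21,0.1],"yaw": 3.5},{"dp": [0.007,0.21,0.1],"yaw": 3.5},{"dp": [0.007,0.21,0.1],"yaw": 3.5}])

```text
time_s: 26.75
tcp_pos: [0.613, -0.0916, 0.1727]
eef_rot: [179.9, -0.0, -89.5]
contact_force: [-0.5, 0.2, -1.8]
gripper_width: 0.008
gripper_force: 50.0
```

```bash
python3 - <<'E'
from h import *
s=get_state(); print(s['time_s'],s['tcp_pos'],s['eef_rot'],s['contact_force'],s['gripper_width'])
c=cap('wrist'); d=cap('scene')
a=cv2.resize(c['image'],(480,360)); b=cv2.resize(d['image'][150:250,190:270],(288,360),interpolation=2)
cv2.imwrite('pics/w8.png',np.hstack([a,b])[:,:,::-1])
P=cloud(c); Z=P[...,2]
for sy in (-1,1):
    m=(Z>.05)&(Z<.08)&(abs(P[...,0]-.614)<.03)&(abs(P[...,1]+.092-sy*.034)<.012); q=P[m]
    print(sy,len(q))
    if len(q): 
        for lo,hi in ((.05,.06),(.06,.08)):
            t=q[(q[:,2]>lo)&(q[:,2]<hi)]; a=t[t[:,0]<.614,0]; b=t[t[:,0]>.614,0]; print(lo,a.max() if len(a) else '',b.min() if len(b) else '',a.min() if len(a) else '',b.max() if len(b) else '')
m=(Z>.13)&(Z<.20)&(abs(P[...,0]-.614)<.02)&(abs(P[...,1]+.125)<.03); q=P[m]; print(len(q),q.mean(0) if len(q) else '', q[:,0].min() if len(q) else '', q[:,0].max() if len(q) else '')
E
```

```text
26.75 [ 0.61298814 -0.09161162  0.17267478] [ 1.79947799e+02 -3.21168306e-03 -8.94645567e+01] [-0.50962566  0.16857924 -1.82310553] 0.007968718919808122
-1 484
0.05 0.6060102193368964  0.6044863977538574 
0.06 0.6063429947253806 0.6220257588193028 0.5964343919413022 0.6330575318758547
1 20
0.05 0.6048174186456767 0.6215791545519092 0.6039243041766951 0.6249319143523048
0.06    
4271 [ 0.61536853 -0.12242902  0.17348946] 0.6008246797597758 0.6339365492714178
```

View pics/w8.png

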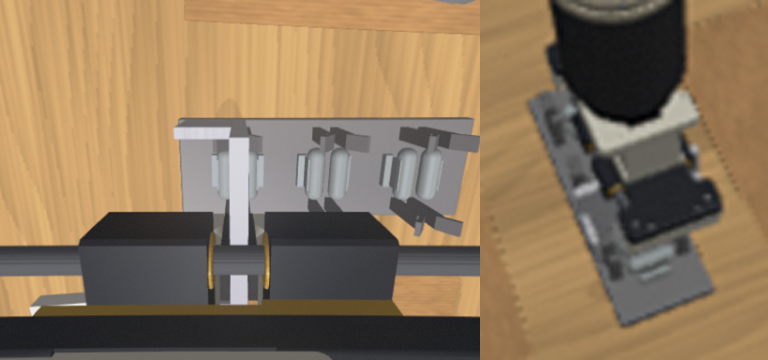

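```bash
python3 - <<'E'
from h import *
c=cap('wrist'); P=cloud(c); Z=P[...,2]
for y in (-.105,-.115,-.125,-.135):
    q=P[(Z>.15)&(Z<.20)&(abs(P[...,1]-y)<.005)&(abs(P[...,0]-.614)<.03)]
    if len(q)>5: print(y,len(q),np.percentile(q[:,0],[2,50,98]).round(4),np.percentile(q[:,2],[2,50,98]).round(4))
m=(Z>.065)&(Z<.08)&(abs(P[...,1]+.126)<.012)
for x0 in (.4548,.5345,.6143):
    q=P[m&(abs(P[...,0]-x0)<.025)]; print(x0,len(q),q[:,0].min(),q[:,0].max(),(q[:,0].min()+q[:,0].max())/2)
E
```

```text
-0.105 1508 [0.6023 0.6136 0.6252] [0.156  0.1787 0.1885]
-0.115 483 [0.6093 0.6137 0.6177] [0.1691 0.1825 0.1837]
-0.125 503 [0.6093 0.6137 0.6177] [0.1671 0.1825 0.1838]
-0.135 509 [0.6103 0.6138 0.6177] [0.1813 0.1825 0.1837]
0.4548 588 0.43640209410462216 0.4737825581183378 0.45509232611148
0.5345 593 0.516718604474467 0.5535586774283562 0.5351386409514116
0.6143 486 0.596518638717737 0.6332163278863997 0.6148674833020684
```

Emit:
apply_moves(targets=[{"dp": [0.001,0,0],"yaw": 0},{"dp": [0.001,0,-0.02],"yaw": 0},{"dp": [0.001,0,-0.035],"yaw": 0},{"dp": [0.001,0,-0.045],"yaw": 0},{"dp": [0.001,0,-0.055],"yaw": 0},{"dp": [0.001,0,-0.06],"yaw": 0},{"dp": [0.001,0,-0.06],"yaw": 0}])

```text
time_s: 27.48
tcp_pos: [0.6137, -0.0917, 0.1118]
eef_rot: [179.9, -0.0, -89.5]
contact_force: [-0.7, -0.2, -2.5]
gripper_width: 0.0076
gripper_force: 50.0
```

Emit:
apply_moves(targets=[{"dp": [0,0,-0.004],"yaw": 0},{"dp": [0,0,-0.008],"yaw": 0},{"dp": [0,0,-0.012],"yaw": 0},{"dp": [0,0,-0.016],"yaw": 0},{"dp": [0,0,-0.02],"yaw": 0},{"dp": [0,0,-0.024],"yaw": 0},{"dp": [0,0,-0.028],"yaw": 0},{"dp": [0,0,-0.0295],"yaw": 0},{"dp": [0,0,-0.0295],"yaw": 0}])

```text
time_s: 28.23
tcp_pos: [0.6146, -0.0916, 0.0844]
eef_rot: [-179.9, -0.0, -89.5]
contact_force: [-2.3, -1.5, 3.0]
gripper_width: 0.0077
gripper_force: 50.0
```

Emit:
apply_moves(targets=[{"dp": [0,0,-0.001],"yaw": 0},{"dp": [0,0,-0.002],"yaw": 0},{"dp": [0,0,-0.002],"yaw": 0}])

```text
time_s: 28.48
tcp_pos: [0.6148, -0.0915, 0.0835]
eef_rot: [-179.9, -0.0, -89.4]
contact_force: [-5.5, 0.3, 12.9]
gripper_width: 0.0077
gripper_force: 50.0
```

Emit:
apply_moves(targets=[{"dp": [0,0,-0.001],"yaw": 0},{"dp": [0,0,-0.001],"yaw": 0},{"dp": [0,0,-0.001],"yaw": 0}])

```text
time_s: 28.73
tcp_pos: [0.6148, -0.0916, 0.0834]
eef_rot: [-179.9, -0.0, -89.4]
contact_force: [-7.6, 1.1, 18.3]
gripper_width: 0.0076
gripper_force: 50.0
```

Emit:
apply_moves(targets=[{"dp": [0,0,0],"yaw": 0},{"dp": [0,0,0],"yaw": 0},{"dp": [0,0,0],"yaw": 0},{"dp": [0,0,0],"yaw": 0},{"dp": [0,0,0.03],"yaw": 0},{"dp": [0,0,0.06],"yaw": 0},{"dp": [-0.015,-0.03,0.06],"yaw": -1},{"dp": [-0.03,-0.065,0.06],"yaw": -2},{"dp": [-0.05,-0.1,0.06],"yaw": -3},{"dp": [-0.07,-0.135,0.06],"yaw": -3.8},{"dp": [-0.09,-0.17,0.06],"yaw": -3.8},{"dp": [-0.0965,-0.2,0.06],"yaw": -3.8},{"dp": [-0.0965,-0.2015,0.06],"yaw": -3.8},{"dp": [-0.0965,-0.2015,0.06],"yaw": -3.8},{"dp": [-0.0965,-0.2015,0.03],"yaw": -3.8},{"dp": [-0.0965,-0.2015,0.005],"yaw": -3.8},{"dp": [-0.0965,-0.2015,-0.0075],"yaw": -3.8},{"dp": [-0.0965,-0.2015,-0.0075],"yaw": -3.8},{"dp": [-0.0965,-0.2015,-0.0075],"yaw": -3.8}], grip=0)

```text
time_s: 30.32
tcp_pos: [0.518, -0.2921, 0.0725]
eef_rot: [179.9, 0.0, -93.2]
contact_force: [1.1, -0.1, 0.3]
gripper_width: 0.0438
gripper_force: 0.0
```

Emit:
apply_moves(targets=[{"dp": [0,0,0],"yaw": 0},{"dp": [0,0,0],"yaw": 0},{"dp": [0,0,0],"yaw": 0},{"dp": [0,0,0],"yaw": 0},{"dp": [0,0,0],"yaw": 0},{"dp": [0,0,0],"yaw": 0},{"dp": [0,0,0],"yaw": 0}], grip=1)

```text
time_s: 30.9
tcp_pos: [0.5178, -0.2929, 0.0734]
eef_rot: [-180.0, -0.0, -93.3]
contact_force: [-0.4, 1.3, 1.8]
gripper_width: 0.0075
gripper_force: 50.0
```

Emit:
apply_moves(targets=[{"dp": [0,0,0.03],"yaw": 0},{"dp": [0,0,0.065],"yaw": 0},{"dp": [0,0,0.1],"yaw": 0},{"dp": [0,0.03,0.11],"yaw": 1},{"dp": [0,0.06,0.11],"yaw": 2},{"dp": [0.01,0.095,0.11],"yaw": 3},{"dp": [0.0165,0.13,0.11],"yaw": 3.8},{"dp": [0.0165,0.165,0.11],"yaw": 3.8},{"dp": [0.0165,0.19,0.11],"yaw": 3.8},{"dp": [0.0165,0.201,0.11],"yaw": 3.8},{"dp": [0.0165,0.201,0.11],"yaw": 3.8},{"dp": [0.0165,0.201,0.11],"yaw": 3.8},{"dp": [0.0165,0.201,0.1],"yaw": 3.8}])

```text
time_s: 31.98
tcp_pos: [0.5354, -0.0925, 0.1743]
eef_rot: [-179.8, -0.0, -89.5]
contact_force: [0.3, -0.5, -2.2]
gripper_width: 0.0078
gripper_force: 50.0
```

```bash
cat > slot.py <<'E'
from h import *
import sys
x0=float(sys.argv[1])
s=get_state(); print(s['tcp_pos'],s['eef_rot'][2],s['contact_force'])
c=cap('wrist'); P=cloud(c); Z=P[...,2]
for y in (-.115,-.125,-.135):
    q=P[(Z>s['tcp_pos'][2]-.01)&(Z<.21)&(abs(P[...,1]-y)<.005)&(abs(P[...,0]-x0)<.012)]
    if len(q)>5: print(y,len(q),np.percentile(q[:,0],[2,50,98]).round(4),np.percentile(q[:,2],[50]).round(4))
q=P[(Z>.065)&(Z<.08)&(abs(P[...,1]+.126)<.012)&(abs(P[...,0]-x0)<.025)]; print(len(q),q[:,0].min(),q[:,0].max(),(q[:,0].min()+q[:,0].max())/2)
E
python3 slot.py .5345
```

```text
[ 0.53538303 -0.09249536  0.17433411] -89.46569483534343 [ 0.27381492 -0.54404458 -2.21600324]
-0.115 472 [0.5316 0.536  0.54  ] [0.1843]
-0.125 514 [0.5317 0.5361 0.54  ] [0.1842]
-0.135 514 [0.5324 0.5362 0.54  ] [0.1843]
487 0.5162787271300119 0.5531769679271618 0.5347278475285868
```

Emit:
apply_moves(targets=[{"dp": [-0.0005,0,-0.02],"yaw": 0},{"dp": [-0.0005,0,-0.035],"yaw": 0},{"dp": [-0.0005,0,-0.045],"yaw": 0},{"dp": [-0.0005,0,-0.055],"yaw": 0},{"dp": [-0.0005,0,-0.06],"yaw": 0},{"dp": [-0.0005,0,-0.06],"yaw": 0}])

```text
time_s: 32.53
tcp_pos: [0.5335, -0.0924, 0.1119]
eef_rot: [179.9, -0.0, -89.5]
contact_force: [0.7, -1.2, -2.5]
gripper_width: 0.0078
gripper_force: 50.0
```

Emit:
apply_moves(targets=[{"dp": [0,0,-0.004],"yaw": 0},{"dp": [0,0,-0.008],"yaw": 0},{"dp": [0,0,-0.012],"yaw": 0},{"dp": [0,0,-0.016],"yaw": 0},{"dp": [0,0,-0.02],"yaw": 0},{"dp": [0,0,-0.024],"yaw": 0},{"dp": [0,0,-0.028],"yaw": 0},{"dp": [0,0,-0.0315],"yaw": 0},{"dp": [0,0,-0.0325],"yaw": 0},{"dp": [0,0,-0.0325],"yaw": 0},{"dp": [0,0,-0.0325],"yaw": 0}])

```text
time_s: 33.45
tcp_pos: [0.5347, -0.092, 0.0831]
eef_rot: [-179.9, -0.0, -89.4]
contact_force: [-5.6, 1.6, 19.7]
gripper_width: 0.0079
gripper_force: 50.0
```

Emit:
apply_moves(targets=[{"dp": [0,0,0],"yaw": 0},{"dp": [0,0,0],"yaw": 0},{"dp": [0,0,0],"yaw": 0},{"dp": [0,0,0],"yaw": 0},{"dp": [0,0,0.03],"yaw": 0},{"dp": [0,0,0.06],"yaw": 0},{"dp": [-0.015,-0.03,0.06],"yaw": -3},{"dp": [-0.03,-0.06,0.06],"yaw": -6},{"dp": [-0.05,-0.09,0.06],"yaw": -9},{"dp": [-0.07,-0.12,0.06],"yaw": -11.1},{"dp": [-0.09,-0.15,0.06],"yaw": -11.1},{"dp": [-0.11,-0.18,0.06],"yaw": -11.1},{"dp": [-0.115,-0.197,0.06],"yaw": -11.1},{"dp": [-0.115,-0.197,0.06],"yaw": -11.1},{"dp": [-0.115,-0.197,0.03],"yaw": -11.1},{"dp": [-0.115,-0.197,0.005],"yaw": -11.1},{"dp": [-0.115,-0.197,-0.0075],"yaw": -11.1},{"dp": [-0.115,-0.197,-0.0075],"yaw": -11.1},{"dp": [-0.115,-0.197,-0.0075],"yaw": -11.1}], grip=0)

```text
time_s: 35.03
tcp_pos: [0.4187, -0.2887, 0.0726]
eef_rot: [179.9, -0.0, -100.5]
contact_force: [0.4, 0.2, -0.4]
gripper_width: 0.044
gripper_force: 0.0
```

Emit:
apply_moves(targets=[{"dp": [0,0,0],"yaw": 0},{"dp": [0,0,0],"yaw": 0},{"dp": [0,0,0],"yaw": 0},{"dp": [0,0,0],"yaw": 0},{"dp": [0,0,0],"yaw": 0},{"dp": [0,0,0],"yaw": 0},{"dp": [0,0,0],"yaw": 0}], grip=1)

```text
time_s: 35.62
tcp_pos: [0.419, -0.2889, 0.0734]
eef_rot: [-180.0, -0.0, -100.6]
contact_force: [-0.6, 1.0, 3.8]
gripper_width: 0.0079
gripper_force: 50.0
```

Held. On to slot 1 at (0.4545, -0.092).

Emit:
apply_moves(targets=[{"dp": [0,0,0.03],"yaw": 0},{"dp": [0,0,0.065],"yaw": 0},{"dp": [0,0,0.1],"yaw": 0},{"dp": [0,0.03,0.11],"yaw": 3},{"dp": [0.01,0.06,0.11],"yaw": 6},{"dp": [0.02,0.09,0.11],"yaw": 9},{"dp": [0.03,0.12,0.11],"yaw": 11.1},{"dp": [0.035,0.15,0.11],"yaw": 11.1},{"dp": [0.035,0.18,0.11],"yaw": 11.1},{"dp": [0.035,0.197,0.11],"yaw": 11.1},{"dp": [0.035,0.197,0.11],"yaw": 11.1},{"dp": [0.035,0.197,0.11],"yaw": 11.1},{"dp": [0.035,0.197,0.1],"yaw": 11.1},{"dp": [0.035,0.197,0.1],"yaw": 11.1}])

```text
time_s: 36.78
tcp_pos: [0.4526, -0.0924, 0.1716]
eef_rot: [179.9, 0.0, -89.5]
contact_force: [-1.5, -0.5, -3.7]
gripper_width: 0.0075
gripper_force: 50.0
```

```bash
python3 slot.py .4545
```

```text
[ 0.45264746 -0.09239775  0.1716049 ] -89.52362694630584 [-1.51939084 -0.49405057 -3.7474002 ]
-0.115 481 [0.4488 0.4533 0.4573] [0.1816]
-0.125 506 [0.4489 0.4534 0.4573] [0.1815]
-0.135 510 [0.4499 0.4535 0.4573] [0.1815]
434 0.4368187531390508 0.47309846335723255 0.45495860824814166
```

Emit:
apply_moves(targets=[{"dp": [0.001,0,-0.02],"yaw": 0},{"dp": [0.001,0,-0.035],"yaw": 0},{"dp": [0.001,0,-0.045],"yaw": 0},{"dp": [0.001,0,-0.055],"yaw": 0},{"dp": [0.001,0,-0.06],"yaw": 0},{"dp": [0.001,0,-0.06],"yaw": 0}])

```text
time_s: 37.33
tcp_pos: [0.4541, -0.0926, 0.1122]
eef_rot: [179.9, -0.0, -89.5]
contact_force: [-0.4, -0.3, -2.9]
gripper_width: 0.0075
gripper_force: 50.0
```

Emit:
apply_moves(targets=[{"dp": [0,0,-0.004],"yaw": 0},{"dp": [0,0,-0.008],"yaw": 0},{"dp": [0,0,-0.012],"yaw": 0},{"dp": [0,0,-0.016],"yaw": 0},{"dp": [0,0,-0.02],"yaw": 0},{"dp": [0,0,-0.024],"yaw": 0},{"dp": [0,0,-0.028],"yaw": 0},{"dp": [0,0,-0.0315],"yaw": 0},{"dp": [0,0,-0.0325],"yaw": 0},{"dp": [0,0,-0.0325],"yaw": 0},{"dp": [0,0,-0.0325],"yaw": 0}])

```text
time_s: 38.25
tcp_pos: [0.455, -0.0922, 0.0831]
eef_rot: [-179.9, -0.0, -89.4]
contact_force: [-12.0, 2.6, 32.1]
gripper_width: 0.0078
gripper_force: 50.1
```

Emit:
apply_moves(targets=[{"dp": [0,0,0],"yaw": 0},{"dp": [0,0,0],"yaw": 0},{"dp": [0,0,0],"yaw": 0},{"dp": [0,0,0],"yaw": 0},{"dp": [0,0,0.03],"yaw": 0},{"dp": [0,0,0.07],"yaw": 0},{"dp": [0,0,0.11],"yaw": 0},{"dp": [0,-0.03,0.15],"yaw": 0},{"dp": [0,-0.07,0.15],"yaw": 0},{"dp": [0,-0.11,0.15],"yaw": 0},{"dp": [0,-0.15,0.15],"yaw": 0},{"dp": [0,-0.19,0.15],"yaw": 0},{"dp": [0,-0.23,0.15],"yaw": 0},{"dp": [0,-0.25,0.15],"yaw": 0},{"dp": [0,-0.25,0.15],"yaw": 0},{"dp": [0,-0.25,0.15],"yaw": 0}], grip=0)

```text
time_s: 39.58
tcp_pos: [0.4544, -0.3431, 0.2296]
eef_rot: [179.9, 0.0, -89.6]
contact_force: [-0.6, -0.2, 0.1]
gripper_width: 0.0438
gripper_force: 0.0
```

```bash
python3 chk.py; python3 - <<'E'
from h import *
c=cap('top'); save(c,'t9.png'); P=cloud(c); Z=P[...,2]
for s in rects(c,(Z>.075)&(Z<.11),0.089,100,(125,150,215,260)): print('core',s)
for x0 in (.4545,.5343,.6142):
    q=P[(Z>.08)&(Z<.13)&(abs(P[...,0]-x0)<.02)&(abs(P[...,1]+.092)<.07)]; print(x0,len(q),q.mean(0).round(4) if len(q) else '',np.median(q[:,2]),q[:,1].min(),q[:,1].max())
E
```

```text
up1 271 [0.0256 0.0314] [0.0257 0.0317] [0.108 0.029] 0.0428 -174.4
up2 0
lo1 240 [ 0.0526 -0.007 ] [ 0.0377 -0.0002] [0.075 0.119] 0.023 -84.2
lo2 281 [-0.037   0.0007] [-0.0252  0.0014] [0.045 0.119] 0.0231 -90.5
core {'c': [0.5886, 0.3276], 'rc': [0.5872, 0.3299], 'L': 125.9, 'W': 48.2, 'ang': -82.6, 'uv': [150, 176]}
0.4545 116 [ 0.4538 -0.0907  0.0906] 0.0905987031713874 -0.14454425567014528 -0.03689931918637453
0.5343 115 [ 0.5332 -0.0926  0.0904] 0.09047702039782037 -0.14610143076155713 -0.03883751483849085
0.6142 125 [ 0.6129 -0.0913  0.0904] 0.09049273707859443 -0.14568429457632948 -0.037671055281158224
```

View pics/t9.png

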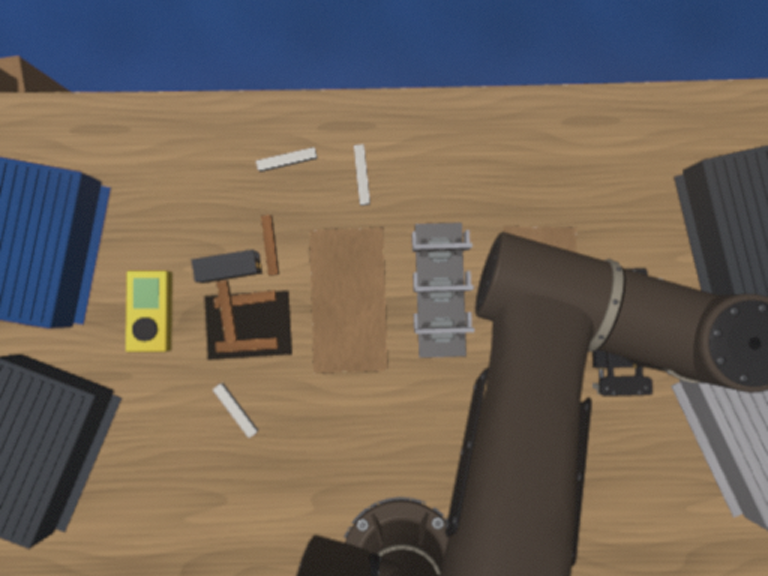

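The covers are home: all plates measure about 0.09 m high. But the core has been knocked off, and now leans near pixel (225,265) on the upper-left slat. That slat is shifted, and the other upper slat lies on the table at (270,245). I'll measure these and repair it.

```bash
python3 - <<'E'
from h import *
c=cap('top'); P=cloud(c); Z=P[...,2]
sl=np.s_[160:196,125:180]
g=c['image'].max(2)
m=np.zeros(Z.shape,bool); m[162:192,124:176]=1; h=cv2.cvtColor(c['image'],cv2.COLOR_RGB2HSV)
m&=(h[...,1]<70)&(Z>.015); q=P[m]
for y in np.arange(.25,.4,.015):
    t=q[abs(q[:,1]-y)<.004]
    if len(t)>3: print(y.round(3),len(t),'x',t[:,0].min().round(3),t[:,0].max().round(3),'z at sorted x',[(a.round(3),np.median(t[abs(t[:,0]-a)<.006][:,2]).round(3)) for a in np.arange(t[:,0].min()+.005,t[:,0].max(),.014)])
A=np.c_[q[:,:2],np.ones(len(q))]; s=q[:,2]>.04; k=np.linalg.lstsq(A[s],q[s,2],rcond=None)[0]; print('plane',k)
for s in slats(c,roi=(160,120,195,190),z=.02): print(s)
e=cap('scene'); cv2.imwrite('pics/s9.png',cv2.resize(e['image'][120:210,260:380],(800,600),interpolation=2)[:,:,::-1])
E
```

```text
0.265 11 x 0.573 0.581 z at sorted x [(np.float64(0.578), np.float64(0.049))]
0.28 50 x 0.57 0.613 z at sorted x [(np.float64(0.575), np.float64(0.059)), (np.float64(0.589), np.float64(0.058)), (np.float64(0.603), np.float64(0.059))]
0.295 50 x 0.569 0.614 z at sorted x [(np.float64(0.574), np.float64(0.059)), (np.float64(0.588), np.float64(0.059)), (np.float64(0.602), np.float64(0.058))]
0.31 42 x 0.567 0.611 z at sorted x [(np.float64(0.572), np.float64(0.058)), (np.float64(0.586), np.float64(0.059)), (np.float64(0.6), np.float64(0.057))]
0.325 44 x 0.565 0.608 z at sorted x [(np.float64(0.57), np.float64(0.058)), (np.float64(0.584), np.float64(0.059)), (np.float64(0.598), np.float64(0.059))]
0.34 48 x 0.562 0.606 z at sorted x [(np.float64(0.567), np.float64(0.059)), (np.float64(0.581), np.float64(0.059)), (np.float64(0.595), np.float64(0.059))]
0.355 48 x 0.56 0.603 z at sorted x [(np.float64(0.565), np.float64(0.059)), (np.float64(0.579), np.float64(0.059)), (np.float64(0.593), np.float64(0.059))]
0.37 50 x 0.558 0.603 z at sorted x [(np.float64(0.563), np.float64(0.058)), (np.float64(0.577), np.float64(0.058)), (np.float64(0.591), np.float64(0.059))]
0.385 34 x 0.557 0.601 z at sorted x [(np.float64(0.562), np.float64(0.058)), (np.float64(0.576), np.float64(0.059)), (np.float64(0.59), np.float64(0.059))]
plane [0.03525806 0.00771052 0.03528297]
{'c': [0.6283, 0.2482], 'rc': [0.6284, 0.2484], 'L': 115.8, 'W': 17.7, 'ang': 6.2, 'uv': [179, 163]}
```

View pics/s9.png

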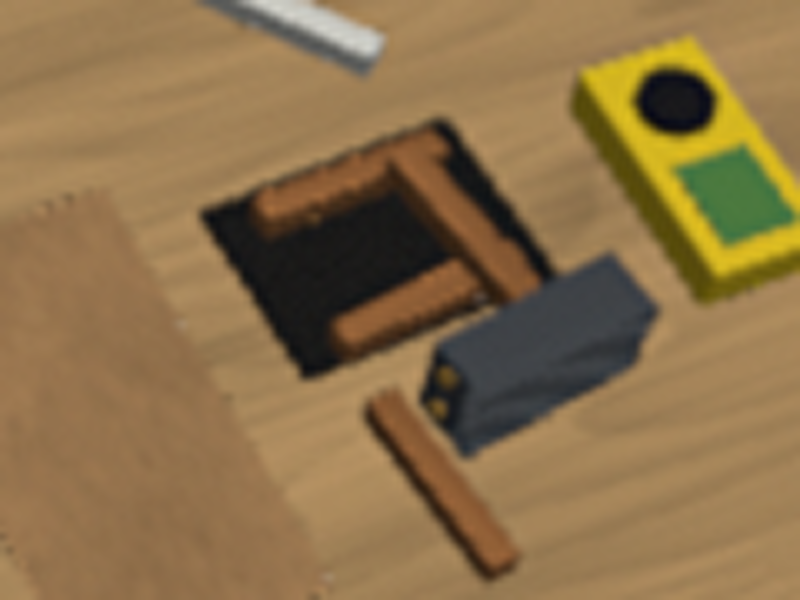

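The core is now lying on its side: flat top at 0.059 m, about 45 mm wide, and the scene crop at (600,360) suggests the fins face +x. I'll check which way they face with wrist depth before tipping it back upright.

Emit:
apply_moves(targets=[{"dp": [0.001,0.04,0],"yaw": 7},{"dp": [0.002,0.08,0],"yaw": 14},{"dp": [0.003,0.12,0],"yaw": 21},{"dp": [0.004,0.16,0],"yaw": 28},{"dp": [0.005,0.2,0],"yaw": 35},{"dp": [0.006,0.24,0],"yaw": 42},{"dp": [0.007,0.28,0],"yaw": 49},{"dp": [0.008,0.32,0],"yaw": 56},{"dp": [0.009,0.36,0],"yaw": 63},{"dp": [0.01,0.4,0],"yaw": 70},{"dp": [0.011,0.44,0],"yaw": 77},{"dp": [0.012,0.48,0],"yaw": 84},{"dp": [0.013,0.52,0],"yaw": 89.6},{"dp": [0.014,0.56,0],"yaw": 89.6},{"dp": [0.015,0.6,0],"yaw": 89.6},{"dp": [0.0155,0.64,0],"yaw": 89.6},{"dp": [0.0155,0.673,0],"yaw": 89.6},{"dp": [0.0155,0.673,0],"yaw": 89.6},{"dp": [0.0155,0.673,0],"yaw": 89.6},{"dp": [0.0155,0.673,0],"yaw": 89.6}], grip=-0.4)

```text
time_s: 41.45
tcp_pos: [0.4694, 0.3315, 0.2305]
eef_rot: [180.0, 0.0, 0.2]
contact_force: [-0.2, -0.1, -0.4]
gripper_width: 0.0614
gripper_force: 0.0
```

```bash
python3 - <<'E'
from h import *
s=get_state(); print(s['time_s'],s['tcp_pos'],s['eef_rot'],s['joints'])
def core(c,nm):
    P=cloud(c); Z=P[...,2]; h=cv2.cvtColor(c['image'],cv2.COLOR_RGB2HSV)
    m=(Z>.008)&(Z<.07)&(P[...,0]>.54)&(P[...,0]<.64)&(P[...,1]>.255)&(P[...,1]<.41)&(h[...,1]<80)
    q=P[m]; t=q[q[:,2]>.054]; r_=cv2.minAreaRect((t[:,:2]*1000).astype(np.float32)) if len(t)>20 else ''
    print(nm,len(q),len(t),r_)
    for y in (.30,.33,.36):
        w=q[(abs(q[:,1]-y)<.006)&(q[:,2]<.055)]
        for z in np.arange(.012,.055,.004):
            a=w[abs(w[:,2]-z)<.002]
            if len(a)>2: print('  ',y,z.round(3),len(a),a[:,0].min().round(4),np.median(a[:,0]).round(4),a[:,0].max().round(4))
c=cap('wrist'); core(c,'wrist'); save(c,'w10.png')
core(cap('scene'),'scene')
E
```

```text
41.45 [0.46936794 0.33148061 0.23048829] [1.79985608e+02 1.80139017e-02 2.33385492e-01] [ 5.47254472e+01  1.18976335e+01 -1.37861025e+01 -6.99448718e-03
 -6.43384429e+01  3.55109708e+01]
wrist 9044 8619 ((588.6614379882812, 329.764404296875), (45.19049835205078, 119.94084930419922), 8.049857139587402)
   0.3 0.012 3 0.57 0.57 0.5708
   0.3 0.016 4 0.5697 0.5702 0.5707
   0.3 0.02 3 0.5694 0.5702 0.5703
   0.3 0.024 4 0.5699 0.5704 0.5709
   0.3 0.028 3 0.5698 0.5705 0.5706
   0.3 0.032 4 0.5694 0.5698 0.5704
   0.3 0.036 5 0.5698 0.5707 0.5708
   0.3 0.04 5 0.5695 0.5697 0.5704
   0.3 0.044 4 0.57 0.5705 0.5709
   0.3 0.048 5 0.5696 0.5698 0.5707
   0.3 0.052 3 0.5695 0.5702 0.5703
   0.33 0.012 3 0.5652 0.5662 0.5664
   0.33 0.02 4 0.5656 0.5662 0.5667
   0.33 0.024 4 0.5655 0.5659 0.5665
   0.33 0.028 4 0.5653 0.5661 0.5662
   0.33 0.032 4 0.5659 0.5667 0.5668
   0.33 0.036 4 0.5654 0.5656 0.5664
   0.33 0.04 4 0.5653 0.5661 0.5663
   0.33 0.044 3 0.5659 0.5666 0.5668
   0.33 0.048 5 0.5655 0.5657 0.5664
   0.33 0.052 5 0.5652 0.5653 0.5662
   0.36 0.012 4 0.5616 0.5624 0.5626
   0.36 0.016 3 0.5612 0.5613 0.5623
   0.36 0.02 4 0.561 0.5616 0.5621
   0.36 0.024 4 0.5617 0.5618 0.5626
   0.36 0.028 4 0.5615 0.5619 0.5625
   0.36 0.032 3 0.5612 0.5614 0.5622
   0.36 0.036 4 0.561 0.5615 0.5621
   0.36 0.04 5 0.5617 0.5619 0.5626
   0.36 0.044 3 0.5615 0.5615 0.5624
   0.36 0.048 4 0.5612 0.5617 0.5622
   0.36 0.052 6 0.561 0.5615 0.562
scene 532 346 ((586.3478393554688, 330.1102294921875), (45.0904541015625, 119.66311645507812), 8.883689880371094)
   0.33 0.052 3 0.607 0.6081 0.6101
   0.36 0.024 3 0.601 0.602 0.6031
   0.36 0.052 3 0.6005 0.602 0.6028
```

View pics/w10.png

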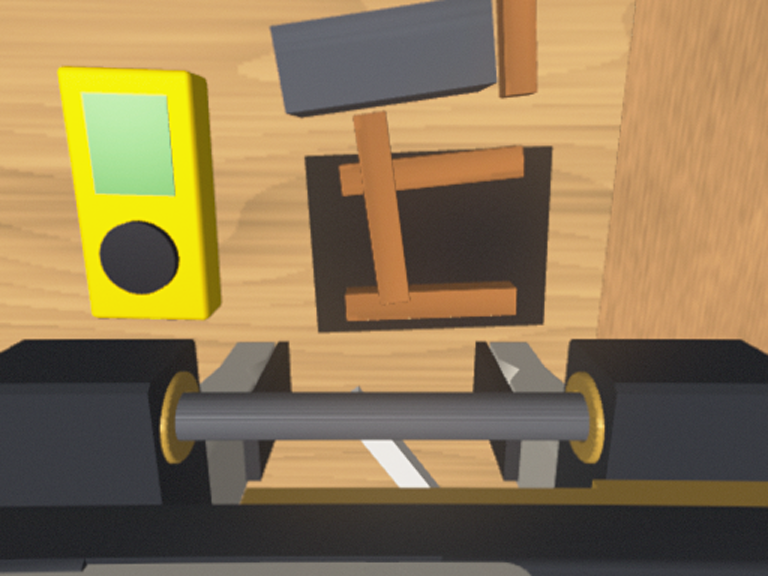

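The −x face is flat, so it is the base, and the fins point +x. The core centre is (0.588,0.330), with its long axis at 98°. The picture also shows slat up1 skewed at about (385,210), lo1 slightly turned at (430,170), and the fourth slat at (518,45). I'll carry the core to the empty slat card and tip it upright there.

Emit:
apply_moves(targets=[{"dp": [0.02,0,-0.01],"yaw": -7},{"dp": [0.04,0,-0.02],"yaw": -14},{"dp": [0.06,0,-0.03],"yaw": -21},{"dp": [0.08,0,-0.04],"yaw": -28},{"dp": [0.1,0,-0.05],"yaw": -35},{"dp": [0.118,0,-0.06],"yaw": -42},{"dp": [0.118,0,-0.07],"yaw": -49},{"dp": [0.118,0,-0.08],"yaw": -56},{"dp": [0.118,0,-0.09],"yaw": -63},{"dp": [0.118,0,-0.1],"yaw": -70},{"dp": [0.118,0,-0.1],"yaw": -77},{"dp": [0.118,0,-0.1],"yaw": -82.2},{"dp": [0.118,0,-0.1],"yaw": -82.2},{"dp": [0.118,0,-0.13],"yaw": -82.2},{"dp": [0.118,0,-0.15],"yaw": -82.2},{"dp": [0.118,0,-0.159],"yaw": -82.2},{"dp": [0.118,0,-0.159],"yaw": -82.2},{"dp": [0.118,0,-0.159],"yaw": -82.2}], grip=-0.6, squeeze=50)

```text
time_s: 43.05
tcp_pos: [0.5887, 0.3308, 0.0721]
eef_rot: [-180.0, -0.0, -82.0]
contact_force: [-0.7, 0.3, 0.4]
gripper_width: 0.07
gripper_force: 0.0
```

Emit:
apply_moves(targets=[{"dp": [0,0,0],"yaw": 0},{"dp": [0,0,0],"yaw": 0},{"dp": [0,0,0],"yaw": 0},{"dp": [0,0,0],"yaw": 0},{"dp": [0,0,0],"yaw": 0},{"dp": [0,0,0],"yaw": 0},{"dp": [0,0,0.02],"yaw": 0},{"dp": [0,0,0.05],"yaw": 0},{"dp": [0,0,0.07],"yaw": 0},{"dp": [0,0,0.07],"yaw": 0}], grip=1)

```text
time_s: 43.88
tcp_pos: [0.59, 0.3323, 0.1455]
eef_rot: [-179.7, 0.2, -82.0]
contact_force: [1.3, 0.5, -5.8]
gripper_width: 0.0442
gripper_force: 50.0
```

Emit:
apply_moves(targets=[{"dp": [0.003,-0.03,0],"yaw": -2},{"dp": [0.006,-0.06,0],"yaw": -4},{"dp": [0.01,-0.09,0],"yaw": -6},{"dp": [0.013,-0.12,0],"yaw": -8},{"dp": [0.016,-0.15,0],"yaw": -8},{"dp": [0.019,-0.18,0],"yaw": -8},{"dp": [0.022,-0.21,0],"yaw": -8},{"dp": [0.022,-0.23,0],"yaw": -8},{"dp": [0.022,-0.24,0],"yaw": -8},{"dp": [0.022,-0.24,0],"yaw": -8},{"dp": [0.022,-0.24,-0.03],"yaw": -8},{"dp": [0.022,-0.24,-0.05],"yaw": -8},{"dp": [0.022,-0.24,-0.063],"yaw": -8},{"dp": [0.022,-0.24,-0.067],"yaw": -8},{"dp": [0.022,-0.24,-0.068],"yaw": -8},{"dp": [0.022,-0.24,-0.068],"yaw": -8}])

```text
time_s: 45.22
tcp_pos: [0.6083, 0.0911, 0.0734]
eef_rot: [179.8, -0.1, -90.0]
contact_force: [-6.9, -1.8, 5.6]
gripper_width: 0.0445
gripper_force: 50.0
```

Emit:
apply_moves(targets=[{"dp": [0,0,0],"yaw": 0},{"dp": [0,0,0],"yaw": 0},{"dp": [0,0,0],"yaw": 0},{"dp": [0,0,0],"yaw": 0},{"dp": [0,0,0.03],"yaw": 0},{"dp": [0,0,0.07],"yaw": 0},{"dp": [0.03,0,0.07],"yaw": 7},{"dp": [0.06,0,0.07],"yaw": 14},{"dp": [0.075,0,0.07],"yaw": 21},{"dp": [0.075,0,0.07],"yaw": 28},{"dp": [0.075,0,0.07],"yaw": 35},{"dp": [0.075,0,0.07],"yaw": 42},{"dp": [0.075,0,0.07],"yaw": 49},{"dp": [0.075,0,0.07],"yaw": 56},{"dp": [0.075,0,0.07],"yaw": 63},{"dp": [0.075,0,0.07],"yaw": 70},{"dp": [0.075,0,0.07],"yaw": 77},{"dp": [0.075,0,0.07],"yaw": 84},{"dp": [0.075,0,0.07],"yaw": 90},{"dp": [0.075,0,0.07],"yaw": 90}], grip=-0.6)

```text
time_s: 46.88
tcp_pos: [0.6856, 0.0913, 0.1435]
eef_rot: [-180.0, -0.0, 0.2]
contact_force: [-0.0, 0.8, -0.7]
gripper_width: 0.0698
gripper_force: 0.0
```

```bash
cat > core.py <<'E'
from h import *
s=get_state(); print(s['time_s'],s['tcp_pos'],s['eef_rot'][2])
for nm in ('wrist','scene','top'):
    c=cap(nm); P=cloud(c); Z=P[...,2]; h=cv2.cvtColor(c['image'],cv2.COLOR_RGB2HSV)
    m=(Z>.03)&(Z<.08)&(P[...,0]>.38)&(P[...,0]<.72)&(P[...,1]>-.02)&(P[...,1]<.2)&(h[...,1]<80)
    n,l,st,_=cv2.connectedComponentsWithStats(m.astype(np.uint8))
    for i in range(1,n):
        if st[i,4]>60:
            q=P[l==i]; t=q[q[:,2]>np.percentile(q[:,2],90)-.007]; (a,b),(w,hh),an=cv2.minAreaRect((t[:,:2]*1000).astype(np.float32)); print(nm,st[i,4],round(a),round(b),round(w),round(hh),round(an,1),np.percentile(q[:,2],[10,50,98]).round(4))
E
python3 core.py
```

```text
46.8833 [0.68559903 0.09134428 0.14353403] 0.20382081356849954
wrist 254 631 90 110 2 89.8 [0.0317 0.0331 0.035 ]
wrist 5120 608 90 34 121 4.0 [0.0625 0.0632 0.0644]
top 681 608 90 119 44 88.9 [0.057  0.0605 0.0654]
```

Emit:
apply_moves(targets=[{"dp": [-0.02,0,-0.02],"yaw": 0},{"dp": [-0.025,0,-0.05],"yaw": 0},{"dp": [-0.025,0,-0.0645],"yaw": 0},{"dp": [-0.025,0,-0.0645],"yaw": 0},{"dp": [-0.03,0,-0.0645],"yaw": 0},{"dp": [-0.035,0,-0.0645],"yaw": 0},{"dp": [-0.04,0,-0.0645],"yaw": 0},{"dp": [-0.045,0,-0.0645],"yaw": 0},{"dp": [-0.05,0,-0.0615],"yaw": 0},{"dp": [-0.055,0,-0.0585],"yaw": 0},{"dp": [-0.06,0,-0.056],"yaw": 0}])

```text
time_s: 47.95
tcp_pos: [0.6258, 0.0914, 0.0891]
eef_rot: [-180.0, -0.1, -0.1]
contact_force: [3.5, -0.1, 3.1]
gripper_width: 0.0704
gripper_force: 1.8
```

```bash
python3 core.py
```

```text
47.95 [0.62581525 0.09141679 0.08909601] -0.06190991711943092
wrist 6724 628 91 102 20 89.8 [0.0342 0.0521 0.0784]
wrist 5635 587 92 27 116 1.8 [0.0625 0.0648 0.0681]
scene 150 624 89 103 21 89.6 [0.0331 0.0442 0.0767]
top 371 586 91 119 29 89.0 [0.0584 0.0623 0.0688]
```

Emit:
apply_moves(targets=[{"dp": [-0.005,0,0.002],"yaw": 0},{"dp": [-0.01,0,0.004],"yaw": 0},{"dp": [-0.015,0,0.006],"yaw": 0},{"dp": [-0.02,0,0.007],"yaw": 0},{"dp": [-0.025,0,0.007],"yaw": 0},{"dp": [-0.03,0,0.007],"yaw": 0},{"dp": [-0.035,0,0.007],"yaw": 0},{"dp": [-0.04,0,0.007],"yaw": 0},{"dp": [-0.045,0,0.007],"yaw": 0},{"dp": [-0.05,0,0.007],"yaw": 0},{"dp": [-0.05,0,0.007],"yaw": 0},{"dp": [-0.05,0,0.007],"yaw": 0}])

```text
time_s: 49.1
tcp_pos: [0.5751, 0.0911, 0.0947]
eef_rot: [-180.0, -0.0, -0.1]
contact_force: [-0.3, 0.5, -0.0]
gripper_width: 0.0701
gripper_force: 0.0
```

```bash
python3 core.py
```

```text
49.1 [0.57513849 0.09114701 0.09470274] -0.06030386923182745
wrist 10092 570 90 119 35 89.9 [0.0347 0.0443 0.0769]
wrist 1745 526 90 105 5 89.9 [0.0425 0.0471 0.0492]
scene 283 567 89 116 35 89.2 [0.0352 0.0436 0.0772]
top 190 533 91 20 117 2.0 [0.0308 0.0382 0.0497]
```

Tipped upright: the top now sits at 0.047 m. I'll measure the slats again.

Emit:
apply_moves(targets=[{"dp": [0,0,0.03],"yaw": 0},{"dp": [0.01,0.03,0.05],"yaw": 1},{"dp": [0.02,0.06,0.05],"yaw": 2},{"dp": [0.03,0.09,0.05],"yaw": 3},{"dp": [0.04,0.12,0.05],"yaw": 4},{"dp": [0.053,0.15,0.04],"yaw": 6.2},{"dp": [0.053,0.1575,0.03],"yaw": 6.2},{"dp": [0.053,0.1575,0.03],"yaw": 6.2},{"dp": [0.053,0.1575,0.03],"yaw": 6.2}], grip=0, squeeze=25)

```text
time_s: 50.0
tcp_pos: [0.6276, 0.2484, 0.1231]
eef_rot: [179.9, 0.1, 6.1]
contact_force: [0.1, -0.8, -0.3]
gripper_width: 0.0437
gripper_force: 0.0
```

```bash
python3 core.py; python3 - <<'E'
from h import *
c=cap('wrist')
for s in slats(c,roi=(0,0,512,250),z=.02): print('w',s)
P=cloud(c);Z=P[...,2]; h=cv2.cvtColor(c['image'],cv2.COLOR_RGB2HSV)
for n in ('top',):
    c=cap(n); P=cloud(c);Z=P[...,2]
    for nm,lo,hi,zz in (('up',.036,.055,.044),('lo',.014,.034,.024)):
        m=(Z>lo)&(Z<hi)&(P[...,0]>.38)&(P[...,0]<.62)&(P[...,1]>.22)&(P[...,1]<.39)
        k,l,st,_=cv2.connectedComponentsWithStats(m.astype(np.uint8))
        for i in range(1,k):
            if st[i,4]>30:
                q=P[l==i]; (a,b),(w,hh),an=cv2.minAreaRect((q[:,:2]*1000).astype(np.float32)); print(nm,st[i,4],round(a),round(b),round(w),round(hh),round(an,1),q[:,:2].min(0).round(3),q[:,:2].max(0).round(3))
E
```

```text
50.0 [0.62758455 0.24838152 0.12313608] 6.140376276961135
wrist 363 570 60 34 13 15.0 [0.0389 0.0455 0.049 ]
scene 550 553 89 116 61 89.7 [0.0358 0.0442 0.0517]
top 676 552 91 118 59 89.0 [0.0309 0.0367 0.0504]
up 297 498 330 119 20 8.4 [0.44  0.312] [0.557 0.347]
lo 84 593 245 45 20 6.8 [0.571 0.233] [0.614 0.257]
lo 206 531 283 33 86 5.7 [0.51  0.238] [0.543 0.327]
lo 275 434 296 119 27 89.1 [0.421 0.236] [0.448 0.356]
```

Emit:
apply_moves(targets=[{"dp": [-0.03,0.02,0],"yaw": 1},{"dp": [-0.06,0.04,0],"yaw": 2.2},{"dp": [-0.095,0.06,0],"yaw": 2.2},{"dp": [-0.125,0.08,0],"yaw": 2.2},{"dp": [-0.132,0.082,0],"yaw": 2.2},{"dp": [-0.132,0.082,0],"yaw": 2.2},{"dp": [-0.132,0.082,0],"yaw": 2.2},{"dp": [-0.132,0.082,-0.035],"yaw": 2.2},{"dp": [-0.132,0.082,-0.065],"yaw": 2.2},{"dp": [-0.132,0.082,-0.075],"yaw": 2.2},{"dp": [-0.132,0.082,-0.075],"yaw": 2.2},{"dp": [-0.132,0.082,-0.075],"yaw": 2.2}])

```text
time_s: 51.25
tcp_pos: [0.4973, 0.3301, 0.0498]
eef_rot: [179.9, 0.0, 8.3]
contact_force: [0.2, 0.6, 1.8]
gripper_width: 0.044
gripper_force: 0.0
```

Emit:
apply_moves(targets=[{"dp": [0,0,0],"yaw": 0},{"dp": [0,0,0],"yaw": 0},{"dp": [0,0,0],"yaw": 0},{"dp": [0,0,0],"yaw": 0},{"dp": [0,0,0],"yaw": 0},{"dp": [0,0,0.03],"yaw": 0},{"dp": [0,0,0.06],"yaw": 0},{"dp": [-0.01,-0.04,0.06],"yaw": -4},{"dp": [-0.02,-0.08,0.06],"yaw": -8.4},{"dp": [-0.03,-0.12,0.06],"yaw": -8.4},{"dp": [-0.045,-0.155,0.06],"yaw": -8.4},{"dp": [-0.055,-0.19,0.06],"yaw": -8.4},{"dp": [-0.055,-0.21,0.06],"yaw": -8.4},{"dp": [-0.055,-0.21,0.06],"yaw": -8.4},{"dp": [-0.055,-0.21,0.02],"yaw": -8.4},{"dp": [-0.055,-0.21,-0.01],"yaw": -8.4},{"dp": [-0.055,-0.21,-0.021],"yaw": -8.4},{"dp": [-0.055,-0.21,-0.021],"yaw": -8.4}], grip=1)

```text
time_s: 52.75
tcp_pos: [0.4407, 0.1201, 0.0268]
eef_rot: [179.9, 0.1, -0.1]
contact_force: [0.4, 1.5, -0.7]
gripper_width: 0.0201
gripper_force: 25.0
```

Emit:
apply_moves(targets=[{"dp": [0,0,0],"yaw": 0},{"dp": [0,0,0],"yaw": 0},{"dp": [0,0,0],"yaw": 0},{"dp": [0,0,0],"yaw": 0},{"dp": [0,0,0.04],"yaw": 0},{"dp": [0,0,0.08],"yaw": 0},{"dp": [0,0,0.1],"yaw": 0}], grip=0)

```text
time_s: 53.33
tcp_pos: [0.4427, 0.1214, 0.1326]
eef_rot: [-179.9, -0.2, -0.0]
contact_force: [0.8, 1.0, 0.4]
gripper_width: 0.0438
gripper_force: 0.0
```

```bash
cat > lo.py <<'E'
from h import *
s=get_state(); print(s['time_s'],s['tcp_pos'],s['eef_rot'][2])
c=cap('top'); P=cloud(c);Z=P[...,2]
for nm,lo,hi in (('up',.036,.055),('lo',.012,.034)):
    m=(Z>lo)&(Z<hi)&(P[...,0]>.38)&(P[...,0]<.72)&(P[...,1]>.21)&(P[...,1]<.39)
    k,l,st,_=cv2.connectedComponentsWithStats(m.astype(np.uint8))
    for i in range(1,k):
        if st[i,4]>30:
            q=P[l==i]; (a,b),(w,hh),an=cv2.minAreaRect((q[:,:2]*1000).astype(np.float32)); print(nm,st[i,4],round(a,1),round(b,1),round(w),round(hh),round(an,1))
for s in slats(c,roi=(120,120,215,260)): print(s)
E
python3 lo.py
```

```text
53.3333 [0.44266484 0.12138486 0.13262433] -0.023278637789603648
lo 277 629.3 249.1 120 21 5.6
lo 281 522.7 298.0 20 119 6.3
lo 181 430.6 315.1 20 81 2.4
{'c': [0.4297, 0.3179], 'rc': [0.4295, 0.3166], 'L': 77.4, 'W': 20.9, 'ang': -87.7, 'uv': [156, 230]}
{'c': [0.5213, 0.2969], 'rc': [0.5212, 0.2979], 'L': 120.2, 'W': 19.3, 'ang': -84.4, 'uv': [163, 199]}
{'c': [0.6285, 0.2479], 'rc': [0.6285, 0.2482], 'L': 115.5, 'W': 17.9, 'ang': 5.8, 'uv': [179, 162]}
```

Emit:
apply_moves(targets=[{"dp": [0.007,0.015,0],"yaw": -7},{"dp": [0.014,0.03,0],"yaw": -14},{"dp": [0.021,0.045,0],"yaw": -21},{"dp": [0.028,0.06,0],"yaw": -28},{"dp": [0.035,0.075,0],"yaw": -35},{"dp": [0.042,0.09,0],"yaw": -42},{"dp": [0.049,0.105,0],"yaw": -49},{"dp": [0.056,0.12,0],"yaw": -56},{"dp": [0.063,0.135,0],"yaw": -63},{"dp": [0.07,0.15,0],"yaw": -70},{"dp": [0.077,0.165,0],"yaw": -77},{"dp": [0.081,0.1775,0],"yaw": -84},{"dp": [0.081,0.1775,0],"yaw": -84},{"dp": [0.081,0.1775,0],"yaw": -84},{"dp": [0.081,0.1775,-0.04],"yaw": -84},{"dp": [0.081,0.1775,-0.08],"yaw": -84},{"dp": [0.081,0.1775,-0.099],"yaw": -84},{"dp": [0.081,0.1775,-0.099],"yaw": -84},{"dp": [0.081,0.1775,-0.099],"yaw": -84}])

```text
time_s: 54.97
tcp_pos: [0.5217, 0.2971, 0.0291]
eef_rot: [179.9, -0.1, -83.9]
contact_force: [-0.8, 0.3, 0.9]
gripper_width: 0.0437
gripper_force: 0.0
```

Emit:
apply_moves(targets=[{"dp": [0,0,0],"yaw": 0},{"dp": [0,0,0],"yaw": 0},{"dp": [0,0,0],"yaw": 0},{"dp": [0,0,0],"yaw": 0},{"dp": [0,0,0],"yaw": 0},{"dp": [0,0,0.01],"yaw": 0},{"dp": [-0.008,0,0.01],"yaw": -2},{"dp": [-0.0165,-0.001,0.01],"yaw": -3.6},{"dp": [-0.0165,-0.001,0.01],"yaw": -3.6},{"dp": [-0.0165,-0.001,0.001],"yaw": -3.6},{"dp": [-0.0165,-0.001,0.001],"yaw": -3.6},{"dp": [-0.0165,-0.001,0.001],"yaw": -3.6}], grip=1)

```text
time_s: 55.97
tcp_pos: [0.506, 0.297, 0.0301]
eef_rot: [180.0, -0.0, -87.6]
contact_force: [-0.8, -0.7, 0.3]
gripper_width: 0.0199
gripper_force: 25.0
```

Emit:
apply_moves(targets=[{"dp": [0,0,0],"yaw": 0},{"dp": [0,0,0],"yaw": 0},{"dp": [0,0,0],"yaw": 0},{"dp": [0,0,0],"yaw": 0},{"dp": [0,0,0.04],"yaw": 0},{"dp": [0,0,0.08],"yaw": 0},{"dp": [0.01,-0.004,0.09],"yaw": 7},{"dp": [0.02,-0.008,0.09],"yaw": 14},{"dp": [0.03,-0.012,0.09],"yaw": 21},{"dp": [0.04,-0.016,0.09],"yaw": 28},{"dp": [0.05,-0.02,0.09],"yaw": 35},{"dp": [0.06,-0.024,0.09],"yaw": 42},{"dp": [0.07,-0.028,0.09],"yaw": 49},{"dp": [0.08,-0.032,0.09],"yaw": 56},{"dp": [0.09,-0.036,0.09],"yaw": 63},{"dp": [0.1,-0.04,0.09],"yaw": 70},{"dp": [0.11,-0.044,0.09],"yaw": 77},{"dp": [0.1225,-0.0485,0.09],"yaw": 84},{"dp": [0.1225,-0.0485,0.09],"yaw": 91},{"dp": [0.1225,-0.0485,0.09],"yaw": 93.4}], grip=0)

```text
time_s: 57.63
tcp_pos: [0.6288, 0.248, 0.1202]
eef_rot: [180.0, 0.0, 6.1]
contact_force: [-0.9, 0.5, 0.0]
gripper_width: 0.0435
gripper_force: 0.0
```

Emit:
apply_moves(targets=[{"dp": [0,0,0],"yaw": 0},{"dp": [0,0,-0.04],"yaw": 0},{"dp": [0,0,-0.08],"yaw": 0},{"dp": [0,0,-0.095],"yaw": 0},{"dp": [0,0,-0.095],"yaw": 0},{"dp": [0,0,-0.095],"yaw": 0}])

```text
time_s: 58.13
tcp_pos: [0.6279, 0.2486, 0.0251]
eef_rot: [180.0, 0.1, 5.6]
contact_force: [0.0, -0.5, 0.2]
gripper_width: 0.0437
gripper_force: 0.0
```

Emit:
apply_moves(targets=[{"dp": [0,0,0],"yaw": 0},{"dp": [0,0,0],"yaw": 0},{"dp": [0,0,0],"yaw": 0},{"dp": [0,0,0],"yaw": 0},{"dp": [0,0,0],"yaw": 0},{"dp": [0,0,0.04],"yaw": 0},{"dp": [0,0,0.08],"yaw": 0},{"dp": [0,0,0.08],"yaw": 0}], grip=1)

```text
time_s: 58.8
tcp_pos: [0.6324, 0.2507, 0.114]
eef_rot: [-179.8, -0.6, 5.8]
contact_force: [1.7, 0.1, 1.3]
gripper_width: 0.0198
gripper_force: 25.0
```

```bash
python3 lo.py
```

```text
58.8 [0.63239514 0.25067208 0.11400628] 5.814195301786491
lo 269 504.8 297.6 20 119 2.3
lo 281 431.4 296.1 20 120 2.6
{'c': [0.4306, 0.2959], 'rc': [0.4303, 0.296], 'L': 118.5, 'W': 20.9, 'ang': -87.5, 'uv': [164, 229]}
{'c': [0.5042, 0.2952], 'rc': [0.5041, 0.2954], 'L': 118.8, 'W': 19.9, 'ang': -88.2, 'uv': [164, 204]}
```

Emit:
apply_moves(targets=[{"dp": [-0.03,0.015,0.01],"yaw": -1},{"dp": [-0.06,0.03,0.01],"yaw": -2},{"dp": [-0.09,0.045,0.01],"yaw": -3.3},{"dp": [-0.12,0.06,0.01],"yaw": -3.3},{"dp": [-0.15,0.075,0.01],"yaw": -3.3},{"dp": [-0.161,0.085,0.01],"yaw": -3.3},{"dp": [-0.161,0.085,0.01],"yaw": -3.3},{"dp": [-0.161,0.085,0.01],"yaw": -3.3},{"dp": [-0.161,0.085,-0.02],"yaw": -3.3},{"dp": [-0.161,0.085,-0.045],"yaw": -3.3},{"dp": [-0.161,0.085,-0.055],"yaw": -3.3},{"dp": [-0.161,0.085,-0.055],"yaw": -3.3},{"dp": [-0.161,0.085,-0.055],"yaw": -3.3}])

```text
time_s: 59.93
tcp_pos: [0.4678, 0.3328, 0.05]
eef_rot: [179.9, 0.0, 2.4]
contact_force: [-0.6, -0.6, 0.2]
gripper_width: 0.0196
gripper_force: 25.0
```

Emit:
apply_moves(targets=[{"dp": [0,0,0],"yaw": 0},{"dp": [0,0,0],"yaw": 0},{"dp": [0,0,0],"yaw": 0},{"dp": [0,0,0],"yaw": 0},{"dp": [0,0,0.03],"yaw": 0},{"dp": [0,0,0.06],"yaw": 0},{"dp": [-0.005,-0.035,0.06],"yaw": -2.5},{"dp": [-0.01,-0.07,0.06],"yaw": -2.5},{"dp": [-0.015,-0.105,0.06],"yaw": -2.5},{"dp": [-0.02,-0.14,0.06],"yaw": -2.5},{"dp": [-0.025,-0.175,0.06],"yaw": -2.5},{"dp": [-0.0265,-0.205,0.06],"yaw": -2.5},{"dp": [-0.0265,-0.213,0.06],"yaw": -2.5},{"dp": [-0.0265,-0.213,0.06],"yaw": -2.5},{"dp": [-0.0265,-0.213,0.06],"yaw": -2.5}], grip=0)

```text
time_s: 61.18
tcp_pos: [0.4413, 0.1206, 0.1111]
eef_rot: [-180.0, -0.1, -0.1]
contact_force: [1.0, -0.3, 0.1]
gripper_width: 0.0437
gripper_force: 0.0
```

```bash
python3 lo.py; python3 -c "
from h import *
c=cap('wrist'); print(slats(c,roi=(150,0,350,240),z=.022))
c=cap('scene'); print(slats(c,roi=(200,120,330,240),z=.022))"; python3 core.py
```

```text
61.1833 [0.44128474 0.12062003 0.11108968] -0.13460350439349242
up 300 469.4 331.0 118 21 2.3
lo 212 512.9 281.7 38 87 5.9
lo 133 432.7 303.1 60 45 65.5
{'c': [0.4711, 0.3145], 'rc': [0.4625, 0.3019], 'L': 121.5, 'W': 118.2, 'ang': -8.6, 'uv': [157, 216]}
[]
[{'c': [0.4468, 0.1177], 'rc': [0.4465, 0.1198], 'L': 116.4, 'W': 76.5, 'ang': 5.0, 'uv': [271, 163]}, {'c': [0.4632, 0.2989], 'rc': [0.4586, 0.2954], 'L': 129.7, 'W': 128.5, 'ang': -87.9, 'uv': [316, 151]}]
61.3333 [0.44125433 0.1215973  0.11073013] -0.025193168096524204
wrist 16593 544 90 120 39 89.8 [0.0328 0.0375 0.0493]
scene 557 552 89 115 62 89.8 [0.036  0.0437 0.0515]
top 657 552 91 118 59 88.9 [0.031  0.0377 0.05  ]
```

Emit:
apply_moves(targets=[{"dp": [0,0,-0.04],"yaw": 0},{"dp": [0,0,-0.075],"yaw": 0},{"dp": [0,0,-0.083],"yaw": 0},{"dp": [0,0,-0.083],"yaw": 0}])

```text
time_s: 61.82
tcp_pos: [0.4395, 0.1199, 0.026]
eef_rot: [179.8, 0.2, -0.0]
contact_force: [-0.4, 0.2, -0.5]
gripper_width: 0.0438
gripper_force: 0.0
```

Emit:
apply_moves(targets=[{"dp": [0,0,0],"yaw": 0},{"dp": [0,0,0],"yaw": 0},{"dp": [0,0,0],"yaw": 0},{"dp": [0,0,0],"yaw": 0},{"dp": [0,0,0],"yaw": 0},{"dp": [0,0,0.04],"yaw": 0},{"dp": [0,0,0.08],"yaw": 0},{"dp": [0.01,0.035,0.08],"yaw": 1},{"dp": [0.02,0.07,0.08],"yaw": 2.5},{"dp": [0.029,0.105,0.08],"yaw": 2.5},{"dp": [0.029,0.13,0.08],"yaw": 2.5},{"dp": [0.029,0.136,0.08],"yaw": 2.5},{"dp": [0.029,0.136,0.08],"yaw": 2.5},{"dp": [0.029,0.136,0.05],"yaw": 2.5},{"dp": [0.029,0.136,0.03],"yaw": 2.5},{"dp": [0.029,0.136,0.023],"yaw": 2.5},{"dp": [0.029,0.136,0.023],"yaw": 2.5},{"dp": [0.029,0.136,0.023],"yaw": 2.5}], grip=1)

```text
time_s: 63.32
tcp_pos: [0.4696, 0.2556, 0.0507]
eef_rot: [180.0, 0.0, 2.4]
contact_force: [0.3, 0.6, -0.3]
gripper_width: 0.0196
gripper_force: 25.0
```

Emit:
apply_moves(targets=[{"dp": [0,0,0],"yaw": 0},{"dp": [0,0,0],"yaw": 0},{"dp": [0,0,0],"yaw": 0},{"dp": [0,0,0],"yaw": 0},{"dp": [0,0,0.04],"yaw": 0},{"dp": [0,0,0.08],"yaw": 0},{"dp": [0.007,-0.014,0.09],"yaw": -7},{"dp": [0.014,-0.028,0.09],"yaw": -14},{"dp": [0.021,-0.042,0.09],"yaw": -21},{"dp": [0.028,-0.056,0.09],"yaw": -28},{"dp": [0.035,-0.07,0.09],"yaw": -35},{"dp": [0.042,-0.084,0.09],"yaw": -42},{"dp": [0.049,-0.098,0.09],"yaw": -49},{"dp": [0.056,-0.112,0.09],"yaw": -56},{"dp": [0.063,-0.126,0.09],"yaw": -63},{"dp": [0.07,-0.14,0.09],"yaw": -70},{"dp": [0.077,-0.154,0.09],"yaw": -77},{"dp": [0.083,-0.166,0.09],"yaw": -84},{"dp": [0.083,-0.166,0.09],"yaw": -91},{"dp": [0.083,-0.166,0.09],"yaw": -93.4}], grip=0)

```text
time_s: 64.98
tcp_pos: [0.553, 0.0897, 0.1406]
eef_rot: [180.0, -0.0, -91.5]
contact_force: [0.4, 0.6, 0.0]
gripper_width: 0.0437
gripper_force: 0.0
```

Emit:
apply_moves(targets=[{"dp": [0,0,0],"yaw": 0},{"dp": [0,0,0],"yaw": 0},{"dp": [0,0,0],"yaw": 0}], grip=-1, squeeze=45)

```text
time_s: 65.23
tcp_pos: [0.5528, 0.0907, 0.1407]
eef_rot: [-180.0, 0.0, -90.9]
contact_force: [-0.2, 0.0, 0.6]
gripper_width: 0.0582
gripper_force: 0.0
```

```bash
python3 lo.py|grep up; python3 chk.py|grep -E 'up|lo'; python3 - <<'E'
from h import *
c=cap('wrist'); P=cloud(c); Z=P[...,2]
q=P[(Z>.038)&(Z<.055)&(abs(P[...,0]-.553)<.05)&(P[...,1]>.02)&(P[...,1]<.16)]
print(len(q),cv2.minAreaRect((q[:,:2]*1000).astype(np.float32)),np.median(q[:,2]))
for y in (.035,.05,.065):
    t=q[abs(q[:,1]-y)<.004]; print(y,t[:,0].min(),t[:,0].max()) if len(t) else 0
print(q[:,1].min(),get_state()['tcp_pos'])
E
```

```text
up 68 426.7 252.9 29 20 0.1
up1 0
up2 67 [-0.0474 -0.0421] [-0.0451 -0.0414] [0.029 0.02 ] 0.0429 165.9
lo1 0
lo2 33 [-0.039  -0.0483] [-0.038  -0.0384] [0.019 0.04 ] 0.0234 -73.5
5339 ((554.2244262695312, 85.94515991210938), (111.84590911865234, 60.18439865112305), 89.94410705566406) 0.04820641305461606
0.035 0.5243231235157181 0.5840021323260995
0.05 0.5241438183644163 0.5840561298260966
0.065 0.5243694712984625 0.5841522061363127
0.03002633025572346 [0.5527748  0.09077785 0.14062971]
```

Emit:
apply_moves(targets=[{"dp": [0.001,0,0],"yaw": 0.9},{"dp": [0.001,0,0],"yaw": 0.9},{"dp": [0.001,0,-0.03],"yaw": 0.9},{"dp": [0.001,0,-0.06],"yaw": 0.9},{"dp": [0.001,0,-0.09],"yaw": 0.9},{"dp": [0.001,0,-0.104],"yaw": 0.9},{"dp": [0.001,0,-0.104],"yaw": 0.9},{"dp": [0.001,0,-0.104],"yaw": 0.9}])

```text
time_s: 66.05
tcp_pos: [0.5536, 0.0904, 0.0362]
eef_rot: [179.9, -0.1, -90.0]
contact_force: [1.0, -0.3, -0.1]
gripper_width: 0.0876
gripper_force: 0.0
```

Emit:
apply_moves(targets=[{"dp": [0,0,0],"yaw": 0},{"dp": [0,0,0],"yaw": 0},{"dp": [0,0,0],"yaw": 0},{"dp": [0,0,0],"yaw": 0},{"dp": [0,0,0],"yaw": 0},{"dp": [0,0,0.03],"yaw": 0},{"dp": [0,0,0.06],"yaw": 0},{"dp": [0,0,0.09],"yaw": 0},{"dp": [0.015,0,0.09],"yaw": 0},{"dp": [0.03,0,0.09],"yaw": 0},{"dp": [0.03,0,0.09],"yaw": 0}], grip=1)

```text
time_s: 66.97
tcp_pos: [0.5856, 0.0909, 0.1267]
eef_rot: [-179.9, 0.0, -90.1]
contact_force: [1.0, 0.7, -6.7]
gripper_width: 0.0599
gripper_force: 45.0
```

```bash
python3 lo.py; python3 chk.py|grep -E 'up|lo'
```

```text
66.9667 [0.58559549 0.09088757 0.12672394] -90.08576261449002
up 198 452.4 254.1 82 21 2.6
lo 34 446.1 241.0 42 8 2.7
lo 81 432.3 285.7 33 18 89.1
{'c': [0.4429, 0.2631], 'rc': [0.445, 0.2585], 'L': 84.8, 'W': 59.0, 'ang': -39.5, 'uv': [175, 225]}
up1 0
up2 196 [-0.0216 -0.0419] [-0.0201 -0.0413] [0.079 0.021] 0.0429 178.9
lo1 5
lo2 113 [-0.0357 -0.0231] [-0.0261 -0.0258] [0.043 0.066] 0.0233 96.5
```

Emit:
apply_moves(targets=[{"dp": [-0.01,0.025,0.01],"yaw": 1},{"dp": [-0.025,0.05,0.01],"yaw": 2},{"dp": [-0.04,0.075,0.01],"yaw": 2.5},{"dp": [-0.055,0.1,0.01],"yaw": 2.5},{"dp": [-0.07,0.125,0.01],"yaw": 2.5},{"dp": [-0.085,0.15,0.01],"yaw": 2.5},{"dp": [-0.1,0.175,0.01],"yaw": 2.5},{"dp": [-0.11,0.195,0.01],"yaw": 2.5},{"dp": [-0.115,0.205,0.01],"yaw": 2.5},{"dp": [-0.115,0.205,0.01],"yaw": 2.5},{"dp": [-0.115,0.205,0.01],"yaw": 2.5},{"dp": [-0.115,0.205,-0.02],"yaw": 2.5},{"dp": [-0.115,0.205,-0.037],"yaw": 2.5},{"dp": [-0.115,0.205,-0.044],"yaw": 2.5},{"dp": [-0.115,0.205,-0.047],"yaw": 2.5},{"dp": [-0.115,0.205,-0.048],"yaw": 2.5},{"dp": [-0.115,0.205,-0.048],"yaw": 2.5}])

```text
time_s: 68.48
tcp_pos: [0.4688, 0.2943, 0.0793]
eef_rot: [180.0, -0.1, -87.6]
contact_force: [-1.4, -0.3, -4.5]
gripper_width: 0.0599
gripper_force: 45.0
```

Still carrying the weight, so I'll lower it slightly, release, and back away far enough for a check.

Emit:
apply_moves(targets=[{"dp": [0,0,-0.001],"yaw": 0},{"dp": [0,0,-0.002],"yaw": 0},{"dp": [0,0,-0.002],"yaw": 0}])

```text
time_s: 68.73
tcp_pos: [0.4689, 0.2945, 0.0792]
eef_rot: [-180.0, -0.1, -87.6]
contact_force: [-9.8, -5.9, 20.2]
gripper_width: 0.0597
gripper_force: 45.0
```

Emit:
apply_moves(targets=[{"dp": [0,0,0],"yaw": 0},{"dp": [0,0,0],"yaw": 0},{"dp": [0,0,0],"yaw": 0},{"dp": [0,0,0],"yaw": 0},{"dp": [0,0,0],"yaw": 0},{"dp": [0,0,0.02],"yaw": 0},{"dp": [0,0,0.05],"yaw": 0},{"dp": [0,0,0.09],"yaw": 0},{"dp": [0,-0.03,0.12],"yaw": 0},{"dp": [0,-0.07,0.15],"yaw": 0},{"dp": [0,-0.11,0.15],"yaw": 0},{"dp": [0,-0.15,0.15],"yaw": 0},{"dp": [0,-0.19,0.15],"yaw": 0},{"dp": [0,-0.23,0.15],"yaw": 0},{"dp": [0,-0.27,0.15],"yaw": 0},{"dp": [0,-0.31,0.15],"yaw": 0},{"dp": [0,-0.35,0.15],"yaw": 0},{"dp": [0,-0.39,0.15],"yaw": 0},{"dp": [0,-0.43,0.15],"yaw": 0},{"dp": [0,-0.46,0.15],"yaw": 0}], grip=-1)

```text
time_s: 70.4
tcp_pos: [0.4684, -0.1671, 0.2267]
eef_rot: [-180.0, -0.0, -87.6]
contact_force: [0.1, 0.7, 1.0]
gripper_width: 0.0878
gripper_force: 0.0
```

```bash
cat > fin.py <<'E'
from h import *
s=get_state(); print(s['time_s'],s['tcp_pos'],s['contact_force'])
c=cap('top'); P=cloud(c); Z=P[...,2]; im=c['image']
M=np.array([.4693,.2963]);u=np.array([.999,.0436]);v=np.array([-.0436,.999])
X=np.dstack([(P[...,:2]-M)@u,(P[...,:2]-M)@v])
near=(abs(X[...,0])<.09)&(abs(X[...,1])<.1)
for nm,lo,hi,ex in (('core',.075,.11,near),('up+',.036,.055,near&(X[...,1]>0)),('up-',.036,.055,near&(X[...,1]<0)),('lo+',.015,.034,near&(X[...,0]>0)),('lo-',.015,.034,near&(X[...,0]<0))):
    q=X[(Z>lo)&(Z<hi)&ex]; print(nm,len(q),'mid',((q.min(0)+q.max(0))/2).round(4),'ext',np.ptp(q,0).round(3),'ang',round(cv2.minAreaRect((q*1000).astype(np.float32))[2],1),np.median(Z[(Z>lo)&(Z<hi)&ex]).round(4))
g=im.max(2)
for s in rects(c,(g<45)&(Z<.012),0.004,30,(125,185,205,250)): print('mat part',s)
for x0 in (.4545,.5343,.6142):
    q=P[(Z>.08)&(Z<.13)&(abs(P[...,0]-x0)<.02)&(abs(P[...,1]+.092)<.07)]; print('cov',len(q),q.mean(0).round(4) if len(q) else '')
h=cv2.cvtColor(im,cv2.COLOR_RGB2HSV); 
for s in rects(c,(h[...,0]>22)&(h[...,0]<36)&(h[...,1]>150),.035,200): print('meter',s['rc'])
w=cap('scene'); Q=cloud(w); t=Q[(Q[...,2]>.07)&(Q[...,2]<.1)&(abs(Q[...,0]-.469)<.06)&(abs(Q[...,1]-.296)<.09)]; print('scene core',len(t),np.median(t[:,2]) if len(t) else '')
E
python3 fin.py
```

```text
70.4 [ 0.46840473 -0.16708595  0.22670604] [0.10966341 0.69790814 0.96730963]
core 429 mid [-0.0013 -0.0027] ext [0.06 0.12] ang 89.8 0.0872
up+ 146 mid [0.0014 0.035 ] ext [0.118 0.022] ang 89.5 0.0423
up- 156 mid [-0.0006 -0.0473] ext [0.119 0.033] ang 89.4 0.0429
lo+ 146 mid [ 0.0436 -0.001 ] ext [0.032 0.119] ang 86.3 0.0235
lo- 130 mid [-0.0445  0.0007] ext [0.021 0.119] ang 2.1 0.0231
mat part {'c': [0.4454, 0.2245], 'rc': [0.451, 0.2302], 'L': 77.3, 'W': 30.1, 'ang': 2.6, 'uv': [189, 223]}
cov 0 
cov 114 [ 0.5333 -0.0924  0.0903]
cov 124 [ 0.6129 -0.0915  0.0899]
meter [0.5015, 0.4829]
scene core 541 0.08684739315015581
```

```bash
python3 - <<'E'
from h import *
c=cap('top'); P=cloud(c); Z=P[...,2]
M=np.array([.4693,.2963]);u=np.array([.999,.0436]);v=np.array([-.0436,.999])
X=np.dstack([(P[...,:2]-M)@u,(P[...,:2]-M)@v])
for sx in (-1,1):
  for sy in (-1,1):
    q=X[(Z>.036)&(Z<.055)&(X[...,0]*sx>.038)&(abs(X[...,0])<.08)&(X[...,1]*sy>0)&(abs(X[...,1])<.09)]; print(sx,sy,len(q),q.min(0).round(4),q.max(0).round(4),q.mean(0).round(4))
m=(X[...,0]*0+1>0)&(Z>-.01)&(Z<.012)&(c['image'].max(2)<48)&(abs(X[...,0])<.09)&(abs(X[...,1])<.11)
q=X[m]; print('mat ext',np.percentile(q,[.5,99.5],axis=0).round(4))
E
```

```text
-1 -1 60 [-0.0598 -0.0517] [-0.0381 -0.0308] [-0.0492 -0.0416]
-1 1 48 [-0.0574  0.0255] [-0.0389  0.0446] [-0.0482  0.0353]
1 -1 49 [ 0.0381 -0.0518] [ 0.0585 -0.0305] [ 0.0488 -0.0422]
1 1 62 [0.0389 0.0246] [0.0609 0.0454] [0.05   0.0345]
mat ext [[-0.0597 -0.0803]
 [ 0.0593  0.0798]]
```

```bash
python3 -c "
from h import *
print(r.close_job())"
```

```text
the job is handed in; nothing more can be done
None
```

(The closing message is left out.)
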